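# Slide the loaded parts tray home in the bench rack

### The job

Put the loaded parts tray away: lift it by its handle and slide it, either end first, into the empty bay of the two bench racks, fully home so that it drops behind the raised threshold and lies flat on the bay's floor, with the carton and the torch still in it. Do not ram it into the rack or tip its contents out, and leave the paint can, the spray can and the tape roll where they stand.

Things in the scene. Friction and masses are not known exactly. Their poses are not given: they have to be found in the camera images.
- tray: Loose dark steel tote tray, loaded, 150 long (its x) x 110 wide (y), walls 35 high, walls and floor 4 thick, both ends alike. A 30 high divider runs along its middle, with a carrying handle above it (see tray_handle). 0.28 to 0.46 kg, loaded under 1 kg. Origin: centre of the underside, z up.
- rack: Fixed grey steel bench rack, 134 wide, 200 high, whose lower bay is EMPTY. Origin: on the bench straight under the centre of a tray that is home; x points into the bay, whose mouth faces -x (to the robot). Bay floor at z 12, 118 wide between the side walls. Back stop posts at x 78, so a home tray has about 3 play either way. The back is open between the posts.
- tray_handle (a point): Centre of the tray's handle bar, 77 above the tray's underside. The bar runs along the tray's x: 114 long, 14 wide (y), 16 tall, on two 14 x 14 posts centred 64 either way along x.
- mouth (a point): Middle of the mouth's front plane (x -84 of the rack) on top of the raised threshold, z 17; axes as the rack's. The level threshold runs from 45 in front of this plane to 6 behind it; the bay floor lies 5 lower. Opening 118 wide, 100 high; above it, in this plane, stands the upright front of an upper bin, up to z 200: a gripper's body cannot come over the mouth.
- full_rack: The other rack, identical but with a like tray already (and permanently) in its bay. Same origin and axes. The two racks stand side by side, in either order.
- carton: Closed cardboard carton of screws, 90 x 36 x 38 high, lying in the tray's compartment on its +y side. Loose. Origin: centre of its underside.
- torch: Metal torch, 107 long, 30 diameter, lying along x in the tray's compartment on its -y side. Loose, may roll a little. Origin: below the middle of its axis by 15 (as it lies at first).
- paint_can: Bystander: closed paint can, 96 diameter, 115 high, on the bench on the other side from the tray. Loose. Origin: centre of its underside.
- spray_can: Bystander: upright spray can, 64 diameter, 170 high, beside a rack. Loose. Origin: centre of its underside.
- tape_roll: Bystander: roll of tape lying flat, 104 diameter, 48 high, beside a rack. Loose. Origin: centre of its underside.
Mind the look-alikes: they are no part of the job. Leave any purple or yellow look-alike of the tray alone. Leave any green look-alike of the torch alone.

How it is judged:
By the outcome, as a careful person would: the job done as asked, in the order asked, and still so for the second after the job is handed in, with the robot touching nothing.
It also fails if it takes over 72 s, if anything falls off the work surface, if the arm or the gripper's body presses on something with over 40 N, if the wrist force passes 120 N, or if a joint passes its speed limit or range.

### The arm

A 6-joint arm with a two-finger parallel gripper is mounted at the origin on the work surface. World frame = base frame: x ahead of the robot, y to its left, z up, the work surface at z = 0. Lengths are in m, angles in degrees, forces in N, time in s.
With the tool pointing down it reaches from about 0.4 to 0.825 m from the base axis. Payload 7 kg.
Tool frame: the origin (TCP) lies on the centre line of the jaws, within the pads' length; the fingertips stand 19 mm ahead of it and the grasp point (between the pads) is the TCP; z points along the fingers, y is the line along which they close (so a half turn about z gives the same grasp; the last joint's range is limited). The gripper opens to 88 mm and grips with 3 to 60 N. Pads are 19 mm wide; open, the fingers measure 130 mm over their backs; the gripper's body (78 mm by 193 mm) begins 47 mm behind the grasp point.
Start: joints at [-54.196, 20.546, 0.682, 0, -70.136, -16.507], TCP at [0.223, -0.637, 0.246] pointing down, gripper open.
Joint ranges: [-176.03, 176.03], [-82.01, 121.73], [-58.28, 71.71], [-173.87, 95.51], [-174.79, -0.11], [-173.66, 173.66]. Speed limits (degrees/s): [136.94, 136.94, 172.46, 180, 180, 180].

### API

Orientations are given as [roll, pitch, yaw] about the fixed x, y, z axes, in that order (R = Rz(yaw) Ry(pitch) Rx(roll)).
In Python, from plant import ctrl gives the robot as it stands.
- The arm moves only by the tool move_arm, never from a script. Its argument "motion" is a list of rows, each a list of 3 entries, a list of its own where there are three numbers: the shift along the tool's x, y, z in mm, then the turn, a rotation vector about the tool's x, y, z in degrees, then the closure, from 0 (fully open) to 1 (shut). A call has 1 to 10 rows; each row is the pose to reach, as a shift and turn from the pose commanded when the call began, along the tool's axes at that moment; what a row does not reach only later rows make up. A row lasts 1/12 s, in which the tool goes at most 41.7 mm and 7.16 degrees, less where a joint would pass 70% of its speed; a pose out of reach is approached as far as the arm can. A call with a gripper value outside its range is refused whole. The fingers move at their own pace and stop on an object; the grip force is fixed at half the most. Time passes only in rows, so rows that repeat a pose let the fingers close. It gives the time, the measured TCP pose, the force, the opening and the grip force at its end, in the units of the state.
- ctrl.get_obs(): the state, without advancing time (a new reading comes with each control period).
- ctrl.snapshot(name): name is "scene" or "top"; returns a dict with "color" (420x560x3 uint8, blue, green, red), "camera_matrix" (3x3 intrinsics, pixels), "k1" (the pictures are not rectified: a ray, as slopes to the right and down, at radius r is drawn at 1 + k1 r^2 times it, then the intrinsics apply), "cam_to_world" (4x4, takes a point from camera to world coordinates). Camera axes: x right, y up, looking along -z (the intrinsics and any distortion apply to the point x, -y, -z); pixel columns grow to the right and rows downward; lengths in m; the calibration is good to about 2 mm. A picture is of the moment at which its call begins. There is no depth.
- ctrl.close_job(): hands the job in; it is judged then, once.
The state is a dict: "clock": time; "joint_pos": joint angles; "qvel": joint speeds; "tau": joint torques, N m; "tool_pos": TCP position; "orientation": TCP orientation; "force": force on the tool from outside, world axes, zero at the start; "moment": the same for the moment, N m; "opening": finger opening in m; "gripper_force": force on a finger pad.
Only numpy, scipy, OpenCV 4.12 (cv2) and the standard library are available. Lean on these libraries where they do the work, as an engineer would, in place of code of your own. Each camera call takes 0.05 s, during which the arm holds its last target. There are 200 camera calls.

## Working session

There is one attempt and no reset: what is moved stays moved. The work goes in short steps, Python scripts to look and compute and a tool call to move; the robot and the scene stay as the last step left them, time stands still between calls to the robot, and variables do not carry over. Pictures are saved under pics/ and viewed, at most 10 in all, crops included, and the job is handed in when it is done.

Besides the shell and the picture viewer there is one more tool, called after ">>>" by a JSON object that holds its "fn" and its "kwargs", one argument or row to a line. move_arm: Moves the arm, as the interface text tells. Its arguments: {"type":"object","properties":{"motion":{"type":"array"}},"required":["motion"]}

```bash
mkdir -p pics && cat > h.py <<'E'
import numpy as np, cv2
from scipy.spatial.transform import Rotation as R
from plant import ctrl
def snap(n):
    s=ctrl.snapshot(n); np.savez('cal_'+n,K=s['camera_matrix'],k1=s['k1'],T=s['cam_to_world']); return s
def ray(n,px):
    c=np.load('cal_'+n+'.npz');K=c['K'];T=c['T']
    p=cv2.undistortPoints(np.array([[px]],float),K,np.array([float(c['k1']),0,0,0,0]))  # approx inverse of k1 model
    x,y=p[0,0]; d=T[:3,:3]@np.array([x,-y,-1.]); return T[:3,3],d
def onz(n,px,z):
    o,d=ray(n,px); return o+d*(z-o[2])/d[2]
def proj(n,P):
    c=np.load('cal_'+n+'.npz');K=c['K'];T=c['T']
    q=(np.asarray(P)-T[:3,3])@T[:3,:3]; x=q[...,0]/-q[...,2];y=-q[...,1]/-q[...,2]
    f=1+float(c['k1'])*(x*x+y*y); return np.stack([K[0,0]*x*f+K[0,2],K[1,1]*y*f+K[1,2]],-1)
E
python3 - <<'E'
from h import *
for n in('scene','top'):
    s=snap(n); cv2.imwrite(f'pics/{n}0.png',cv2.resize(s['color'],(784,588),interpolation=cv2.INTER_CUBIC)); print(n,s['camera_matrix'][0],s['k1'],s['cam_to_world'].round(3))
print(ctrl.get_obs())
E
```

```text
scene [506.21116395   0.         288.47780148] -0.1505101210137535 [[-0.036 -0.822  0.568  1.423]
 [ 0.999 -0.025  0.027  0.09 ]
 [-0.008  0.569  0.823  1.408]
 [ 0.     0.     0.     1.   ]]
top [500.42295012   0.         283.52882007] -0.017168259749396682 [[-0.02   0.983 -0.183  0.237]
 [-1.    -0.019  0.007  0.05 ]
 [ 0.004  0.183  0.983  1.51 ]
 [ 0.     0.     0.     1.   ]]
{'clock': 0.1, 'joint_pos': array([-5.41958337e+01,  2.05892548e+01,  6.37915900e-01, -1.78889208e-02,
       -7.01380951e+01, -1.65090443e+01]), 'qvel': array([ 0.03069524, -0.08652594,  0.11806216,  0.03172445, -0.14574654,
        0.06783643]), 'tau': array([-1.60758365e-03, -5.84164596e+01,  2.93748593e+01,  7.01554388e+00,
        1.01484740e-02, -6.37810581e-05]), 'tool_pos': array([ 0.22289552, -0.63667858,  0.24468577]), 'orientation': array([ 1.79909474e+02, -9.29231694e-03, -1.60710962e+02]), 'force': array([-0.52767144,  0.0776805 , -0.36654985]), 'moment': array([-0.01553631,  0.03742824,  0.03038067]), 'gripper_force': 0.0, 'opening': 0.08727280002176513}
```

View pics/scene0.png

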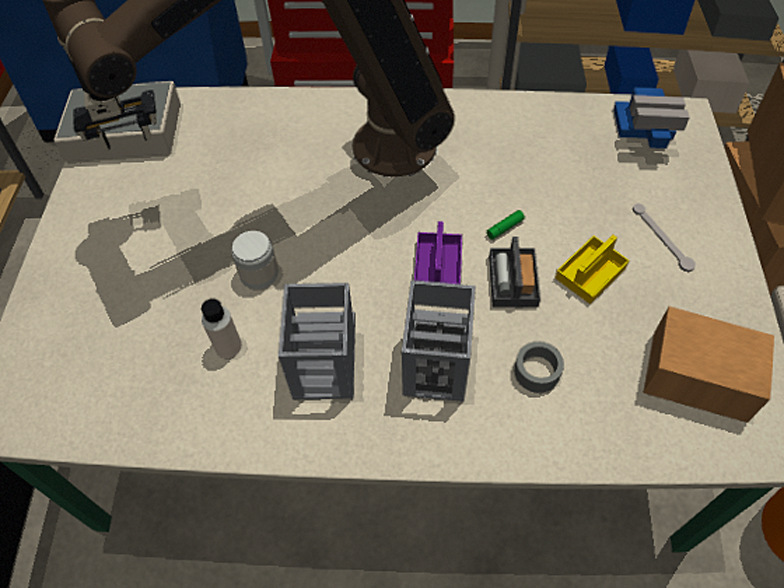

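View pics/top0.png

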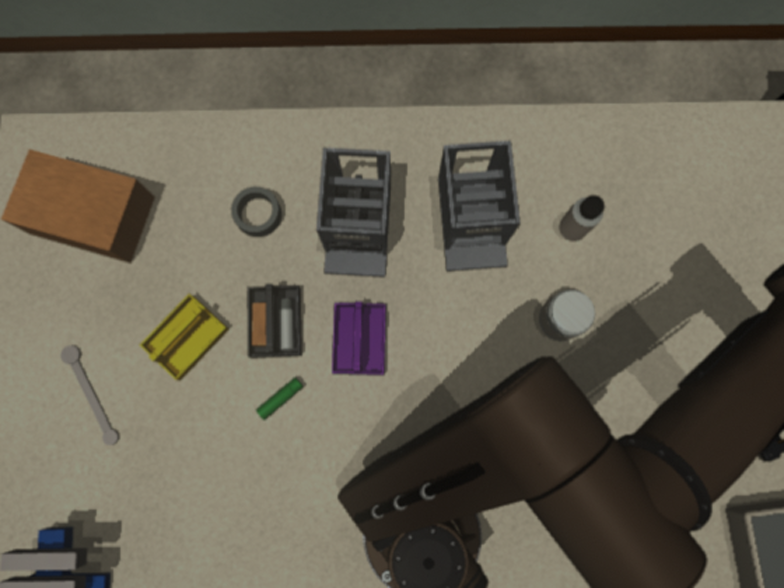

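The top view shows the dark loaded tray at (275,321). The racks are at (355,210), apparently full, and (480,205), apparently empty. The purple look-alike is at (360,338) and the yellow one at (185,337). I'll enlarge the tray and racks.

```bash
python3 - <<'E'
from h import *
a=cv2.imread('pics/top0.png')
s=snap('top')['color']; c=s[90:270,165:385]; cv2.imwrite('pics/t1.png',cv2.resize(c,None,fx=3.3,fy=3.3,interpolation=cv2.INTER_CUBIC))
s=snap('scene')['color']; c=s[150:300,190:400]; cv2.imwrite('pics/s1.png',cv2.resize(c,None,fx=3.8,fy=3.8,interpolation=cv2.INTER_CUBIC))
E
```

```text
(no output)
```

View pics/t1.png

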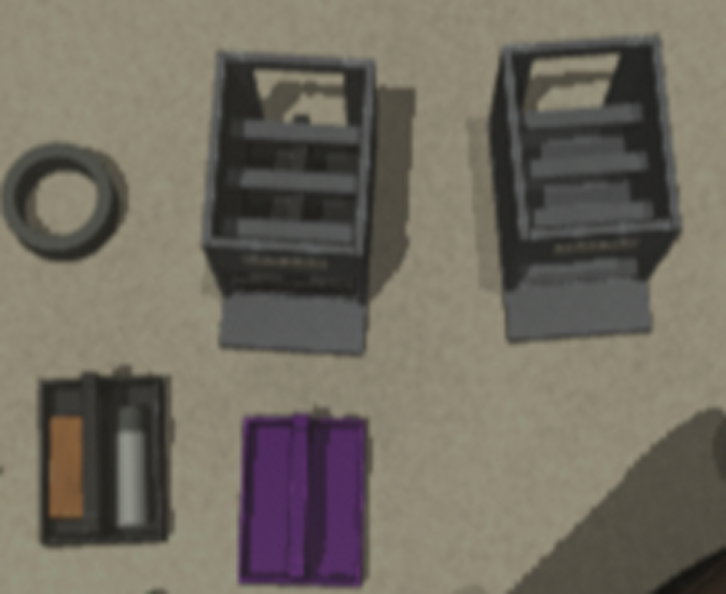

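View pics/s1.png

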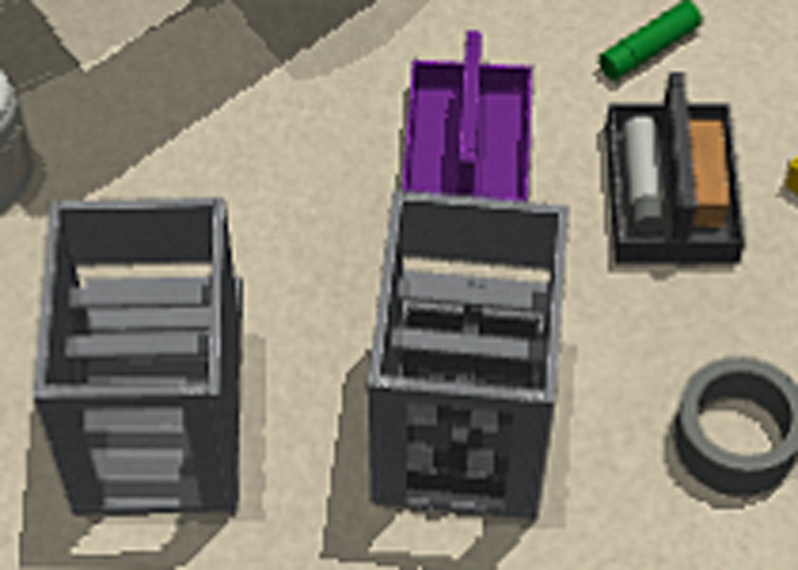

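The right-hand rack in the top view is empty: bare floor shows through it, with no dark tray. I'm fitting both poses from the corners I read in the two crops.

```bash
cat > fit.py <<'E'
from h import *
from scipy.optimize import least_squares
def fit(obs,p0):
    def res(p):
        c,s=np.cos(p[2]),np.sin(p[2]); r=[]
        for n,px,f in obs:
            x,y,z=f(p); r.append(proj(n,[p[0]+c*x-s*y,p[1]+s*x+c*y,z])-px)
        return np.ravel(r)
    q=least_squares(res,p0,loss='soft_l1'); return q.x,res(q.x).reshape(-1,2)
T=lambda u,v:('top',np.array([165+u/3.3-.35,90+v/3.3-.35]))
S=lambda u,v:('scene',np.array([190+u/3.8-.37,150+v/3.8-.37]))
E
python3 - <<'E'
from fit import *
k=lambda x,y,z:(lambda p:(x,y,z))
tr=[(*T(40,380),k(.075,.055,.035)),(*T(168,376),k(.075,-.055,.035)),(*T(168,541),k(-.075,-.055,.035)),(*T(43,545),k(-.075,.055,.035)),
(*T(90,374),k(.071,0,.085)),(*T(92,533),k(-.071,0,.085)),
(*S(610,104),k(-.075,-.055,.035)),(*S(730,104),k(-.075,.055,.035)),(*S(743,245),k(.075,.055,.035)),(*S(615,247),k(.075,-.055,.035)),(*S(677,74),k(-.071,0,.085))]
x,r=fit(tr,[.5,.3,0]);print(x[:2],np.degrees(x[2]));print(r.round(1).tolist())
b=lambda y,z:(lambda p:(p[3],y,z))
f=lambda y,z:(lambda p:(-.084,y,z))
th=lambda s:(lambda p:(-.129,s*p[4],.017))
def rk(t,s,p0):
    (a1,a2,a3,a4,a5,a6),(s1,s2,s3,s4,s5,s6)=t,s; w=.067
    o=[(*T(*a1),b(w,.2)),(*T(*a2),b(-w,.2)),(*T(*a3),f(w,.2)),(*T(*a4),f(-w,.2)),(*T(*a5),th(1)),(*T(*a6),th(-1)),
    (*S(*s1),f(-w,.2)),(*S(*s2),f(w,.2)),(*S(*s3),b(-w,.2)),(*S(*s4),b(w,.2)),(*S(*s5),b(-w,0)),(*S(*s6),b(w,0))]
    x,r=fit(o,p0);print(x[:2],np.degrees(x[2]),x[3:]);print(r.round(1).tolist())
rk([(501,47),(660,37),(503,241),(680,230),(508,341),(651,331)],[(55,200),(224,200),(38,393),(220,393),(75,513),(238,515)],[.75,-.1,0,.084,.06])
rk([(218,52),(375,60),(204,247),(366,252),(220,348),(363,354)],[(398,193),(567,206),(371,388),(553,400),(371,503),(538,515)],[.75,.1,0,.084,.06])
for P in ([0.22,-.63,.24],): print(proj('top',P))
E
```

```text
[0.44835124 0.3033014 ] 1.0036313946447795
[[-0.1, -0.1], [-2.2, -0.2], [-1.6, -0.3], [-1.1, -0.1], [0.1, -0.8], [-0.3, -0.1], [-1.4, -0.4], [-0.9, 0.0], [-0.4, -0.2], [-0.5, -1.1], [-1.2, -0.4]]
[ 0.68655941 -0.12602581] 2.904417325298609 [0.08484072 0.06649838]
[[-0.7, -0.1], [-0.8, -0.2], [3.9, -0.2], [-0.6, -0.1], [-0.9, -0.1], [-0.9, -0.1], [-1.0, -0.1], [0.5, -0.9], [-1.4, 0.3], [-0.3, -0.3], [-0.8, 0.1], [0.0, -0.9]]
[0.67857499 0.12277176] -3.644683595426987 [0.08402229 0.06610303]
[[-1.3, 0.3], [-0.5, -0.1], [-1.0, -0.1], [-0.6, 0.5], [0.1, -0.5], [0.1, -0.5], [-2.2, -0.4], [-0.5, -0.2], [-1.0, -1.0], [0.4, -0.1], [-0.3, 0.4], [-0.3, 1.0]]
[552.3514832  300.24656317]
```

```bash
cat >> h.py <<'E'
def Rt(psi,t): return R.from_euler('z',psi,degrees=True)*R.from_euler('y',-t,degrees=True)*R.from_euler('zx',[0,180],degrees=True)*R.from_euler('z',180,degrees=True)
def go(p,psi,t,base=None):
    o=ctrl.get_obs(); Rc=R.from_euler('xyz',o['orientation'],degrees=True) if base is None else base[1]
    pc=o['tool_pos'] if base is None else np.array(base[0])
    print('shift',(Rc.inv().apply(np.array(p)-pc)*1e3).round(1),'turn',(Rc.inv()*Rt(psi,t)).as_rotvec(degrees=True).round(2))
E
python3 - <<'E'
from h import *
b=([.2229,-.6367,.246],R.from_euler('xyz',[180,0,-160.7],degrees=True))
go([.52,-.4,.34],1,0,b)
go([.52,-.05,.34],1,0,b)
E
```

```text
shift [-358.6  125.2  -94. ] turn [ 0.   0.  18.3]
shift [-474.3  455.5  -94. ] turn [ 0.   0.  18.3]
```

>>> {"fn": "move_arm", "kwargs": {
  "motion": [
    [[-15, 5, -40], [0, 0, 2], 0],
    [[-50, 17, -65], [0, 0, 4], 0],
    [[-85, 29, -94], [0, 0, 6], 0],
    [[-120, 42, -94], [0, 0, 8], 0],
    [[-155, 54, -94], [0, 0, 10], 0],
    [[-190, 66, -94], [0, 0, 12], 0],
    [[-230, 80, -94], [0, 0, 14], 0],
    [[-265, 92, -94], [0, 0, 16], 0],
    [[-300, 104, -94], [0, 0, 18], 0],
    [[-340, 118, -94], [0, 0, 18.3], 0]
  ]
}}

```text
clock: 1.03
tool_pos: [0.5052, -0.4125, 0.3397]
orientation: [-180.0, -0.0, -179.1]
force: [0.6, -1.6, -0.2]
opening: 0.0877
gripper_force: 0.0
```

```bash
python3 - <<'E'
from h import *
o=ctrl.get_obs();print(o['tool_pos'],o['orientation'],o['joint_pos'].round(1))
go([.5,-.05,.34],1,0);go([.448,.303,.25],1,0)
E
```

```text
[ 0.50524418 -0.4125137   0.33965124] [-1.79998938e+02 -3.73293814e-03 -1.79137855e+02] [-22.1  16.1   6.4   0.  -80.3 -67. ]
shift [-2.000e-01  3.626e+02 -4.000e-01] turn [-0.   -0.   -0.14]
shift [ 46.5 716.3  89.6] turn [-0.   -0.   -0.14]
```

>>> {"fn": "move_arm", "kwargs": {
  "motion": [
    [[0, 36, 0], [0, 0, 0], 0],
    [[0, 72, 0], [0, 0, 0], 0],
    [[0, 108, 0], [0, 0, 0], 0],
    [[0, 144, 0], [0, 0, 0], 0],
    [[0, 180, 0], [0, 0, 0], 0],
    [[0, 216, 0], [0, 0, 0], 0],
    [[0, 252, 0], [0, 0, 0], 0],
    [[0, 288, 0], [0, 0, 0], 0],
    [[0, 324, 0], [0, 0, 0], 0],
    [[0, 362, 0], [0, 0, 0], 0]
  ]
}}

```text
clock: 1.87
tool_pos: [0.4975, -0.0503, 0.3397]
orientation: [180.0, 0.0, -179.0]
force: [0.9, 0.7, -0.7]
opening: 0.0874
gripper_force: 0.0
```

>>> {"fn": "move_arm", "kwargs": {
  "motion": [
    [[0, 36, 0], [0, 0, 0], 0],
    [[5, 72, 0], [0, 0, 0], 0],
    [[10, 108, 0], [0, 0, 0], 0],
    [[15, 144, 0], [0, 0, 0], 0],
    [[20, 180, 0], [0, 0, 0], 0],
    [[26, 216, 10], [0, 0, 0], 0],
    [[32, 252, 30], [0, 0, 0], 0],
    [[38, 288, 50], [0, 0, 0], 0],
    [[44, 324, 70], [0, 0, 0], 0],
    [[46, 350, 90], [0, 0, 0], 0]
  ]
}}

```text
clock: 2.7
tool_pos: [0.4449, 0.2998, 0.2489]
orientation: [179.9, 0.0, -178.9]
force: [0.7, -0.2, 0.8]
opening: 0.0874
gripper_force: 0.0
```

```bash
python3 - <<'E'
from h import *
o=ctrl.get_obs();print(o['tool_pos'],o['orientation'],o['joint_pos'].round(1))
s=snap('top')['color']; c=s[165:285,150:280]; cv2.imwrite('pics/t2.png',cv2.resize(c,None,fx=5,fy=5,interpolation=cv2.INTER_CUBIC))
go([.4483,.3033,.20],1,30)
go([.4483,.3033,.0785],1,30)
E
```

```text
[0.44494768 0.29980084 0.24885227] [ 1.79948839e+02  2.30620308e-02 -1.78935598e+02] [  54.9    7.3  -16.5   -0.   -66.1 -143.8]
shift [-4.6  1.6 44.2] turn [ -0.1  -30.21   0.12]
shift [ -5.1   1.8 165.7] turn [ -0.1  -30.21   0.12]
```

View pics/t2.png

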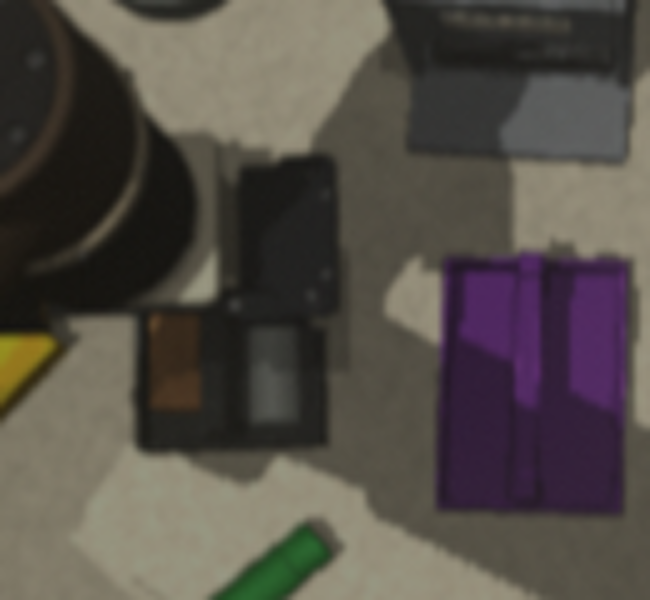

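The gripper is just above the handle and the contents look undisturbed. Next I tilt 30° and descend.

>>> {"fn": "move_arm", "kwargs": {
  "motion": [
    [[-1, 1, 8], [0, -5, 0], 0],
    [[-2, 1, 16], [0, -10, 0], 0],
    [[-3, 1.5, 24], [0, -15, 0], 0],
    [[-4, 1.6, 32], [0, -20, 0], 0],
    [[-5, 1.6, 40], [0, -25, 0], 0],
    [[-5, 1.7, 50], [0, -30, 0], 0],
    [[-5, 1.7, 70], [0, -30.2, 0], 0],
    [[-5, 1.7, 90], [0, -30.2, 0], 0],
    [[-5, 1.7, 105], [0, -30.2, 0], 0],
    [[-5, 1.7, 115], [0, -30.2, 0], 0]
  ]
}}

```text
clock: 3.58
tool_pos: [0.5056, 0.2634, 0.2217]
orientation: [179.7, 25.5, -177.0]
force: [-0.1, -0.3, -0.1]
opening: 0.0876
gripper_force: 0.0
```

```bash
python3 - <<'E'
from h import *
o=ctrl.get_obs();print(o['tool_pos'],o['orientation'],o['joint_pos'].round(1))
go([.4483,.3033,.0785],1,30)
s=snap('scene')['color']; c=s[135:235,320:450]; cv2.imwrite('pics/s2.png',cv2.resize(c,None,fx=6,fy=6,interpolation=cv2.INTER_CUBIC))
E
```

```text
[0.50563767 0.26338411 0.22170078] [ 179.71048967   25.46725043 -176.97258902] [ 5.610e+01  1.000e-01 -4.640e+01  3.830e+01 -3.330e+01 -1.736e+02]
shift [111.4  42.4 105.8] turn [ 1.23 -4.54  1.78]
```

View pics/s2.png

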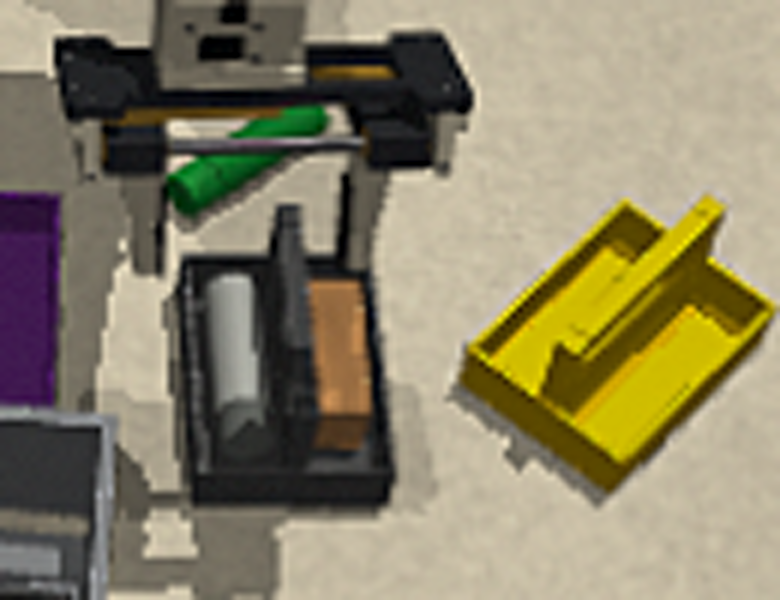

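The last move stopped with joint 6 at its limit (-173.6°), short of the full tilt, and nothing was touched. I'll use the half-turn-flipped grasp instead: stand upright, turn 180° about the tool z axis, then tilt.

```bash
python3 - <<'E'
from h import *
go([.448,.303,.25],1,0)
go([.448,.303,.25],1+60,0)
E
```

```text
shift [ 37.6  43.3 -49.9] turn [ 0.68 25.42  2.04]
shift [ 37.6  43.3 -49.9] turn [-12.64  23.32 -56.93]
```

>>> {"fn": "move_arm", "kwargs": {
  "motion": [
    [[9, 10, -12], [0, 6, 0], 0],
    [[18, 20, -25], [0, 12, 0], 0],
    [[27, 30, -37], [0, 18, 0], 0],
    [[37, 40, -50], [0, 24, 1], 0],
    [[37.6, 43.3, -50], [0.7, 25.4, 2], 0],
    [[37.6, 43.3, -50], [-12.64, 23.32, -56.93], 0],
    [[37.6, 43.3, -50], [-12.64, 23.32, -56.93], 0],
    [[37.6, 43.3, -50], [-12.64, 23.32, -56.93], 0],
    [[37.6, 43.3, -50], [-12.64, 23.32, -56.93], 0],
    [[37.6, 43.3, -50], [-12.64, 23.32, -56.93], 0]
  ]
}}

```text
clock: 4.47
tool_pos: [0.4473, 0.3042, 0.2507]
orientation: [180.0, 0.0, -142.7]
force: [-0.4, -0.4, -0.8]
opening: 0.0875
gripper_force: 0.0
```

>>> {"fn": "move_arm", "kwargs": {
  "motion": [
    [[0, 0, 0], [0, 0, -7], 0],
    [[0, 0, 0], [0, 0, -14], 0],
    [[0, 0, 0], [0, 0, -21], 0],
    [[0, 0, 0], [0, 0, -28], 0],
    [[0, 0, 0], [0, 0, -35], 0],
    [[0, 0, 0], [0, 0, -42], 0],
    [[0, 0, 0], [0, 0, -49], 0],
    [[0, 0, 0], [0, 0, -56], 0],
    [[0, 0, 0], [0, 0, -63], 0],
    [[0, 0, 0], [0, 0, -70], 0]
  ]
}}

```text
clock: 5.3
tool_pos: [0.4473, 0.3042, 0.2508]
orientation: [-180.0, 0.0, -72.7]
force: [0.4, -0.6, -0.1]
opening: 0.0874
gripper_force: 0.0
```

```bash
cat >> h.py <<'E'
_f=Rt
def Rt(psi,t): return _f(psi,t)*R.from_euler('z',180,degrees=True)
def st():
    o=ctrl.get_obs();print(o['clock'],o['tool_pos'].round(4),o['orientation'].round(1),o['joint_pos'].round(1),o['force'].round(1),o['opening'].round(4))
E
python3 - <<'E'
from h import *
st(); go([.4483,.3033,.22],1,0); go([.4483,.3033,.2],1,30)
E
```

```text
Traceback (most recent call last):
  File "h.py", line 24, in st
    o=ctrl.get_obs();print(o['clock'],o['tool_pos'].round(4),o['orientation'].round(1),o['joint_pos'].round(1),o['force'].round(1),o['opening'].round(4))
                                                                                                                                   ^^^^^^^^^^^^^^^^^^
AttributeError: 'float' object has no attribute 'round'
```

>>> {"fn": "move_arm", "kwargs": {
  "motion": [
    [[0, 0, 0], [0, 0, -7], 0],
    [[0, 0, 0], [0, 0, -14], 0],
    [[0, 0, 0], [0, 0, -21], 0],
    [[0, 0, 0], [0, 0, -28], 0],
    [[0, 0, 0], [0, 0, -35], 0],
    [[0, 0, 0], [0, 0, -42], 0],
    [[0, 0, 0], [0, 0, -49], 0],
    [[0, 0, 0], [0, 0, -56], 0],
    [[0, 0, 0], [0, 0, -63], 0],
    [[0, 0, 0], [0, 0, -70], 0]
  ]
}}

```text
clock: 6.13
tool_pos: [0.4473, 0.3041, 0.2508]
orientation: [-180.0, -0.0, -2.7]
force: [0.0, -0.9, -0.1]
opening: 0.0876
gripper_force: 0.0
```

```bash
sed -i "s/,o\['opening'\].round(4)/,o['opening'],o['gripper_force']/" h.py
python3 - <<'E'
from h import *
st(); go([.4483,.3033,.22],1,0); go([.4483,.3033,.19],1,30)
E
```

```text
6.1333 [0.4473 0.3041 0.2508] [-180.    -0.    -2.7] [ 55.    7.7 -15.8   0.  -66.4  32.3] [ 0.  -0.9 -0.1] 0.08761925818897344 0.0
shift [ 1.   0.8 30.8] turn [-0.02 -0.02 -3.73]
shift [ 1.   0.8 60.8] turn [ 0.96 29.97 -3.65]
```

>>> {"fn": "move_arm", "kwargs": {
  "motion": [
    [[0, 0, 8], [0, 0, -3.7], 0],
    [[0, 0, 16], [0.2, 5, -3.7], 0],
    [[0, 0, 24], [0.3, 10, -3.7], 0],
    [[0.5, 0.5, 32], [0.5, 15, -3.7], 0],
    [[1, 0.8, 40], [0.6, 20, -3.7], 0],
    [[1, 0.8, 48], [0.8, 25, -3.7], 0],
    [[1, 0.8, 55], [1, 30, -3.65], 0],
    [[1, 0.8, 61], [1, 30, -3.65], 0],
    [[1, 0.8, 61], [1, 30, -3.65], 0]
  ]
}}

```text
clock: 6.88
tool_pos: [0.4462, 0.3017, 0.1873]
orientation: [179.8, -30.1, 1.0]
force: [-0.2, -2.5, -0.8]
opening: 0.0878
gripper_force: 0.0
```

```bash
python3 - <<'E'
from h import *
st(); go([.4483,.3033,.0785],1,30)
E
```

```text
6.8833 [0.4462 0.3017 0.1873] [179.8 -30.1   1. ] [ 62.8   0.1 -57.4  58.8 -31.2 -22.9] [-0.2 -2.5 -0.8] 0.08783125989473482 0.0
shift [-52.7  -1.9  95.2] turn [ 0.23 -0.08  0.01]
```

```bash
cat > ik.py <<'E'
import numpy as np
from h import *
from scipy.optimize import least_squares
D=[([20.589,.638],[.22290,-.63668,.24469]),([16.1,6.4],[.50524,-.41251,.33965]),([7.3,-16.5],[.44495,.29980,.24885]),([7.7,-15.8],[.4473,.3041,.2508])]
e=.192
def rz(P,q): # a2,d4,a3,a1,H
    s=np.radians(q[0]);f=np.radians(q[0]-q[1])
    return np.array([P[3]+P[0]*np.sin(s)+P[1]*np.cos(f)+P[2]*np.sin(f),P[4]+P[0]*np.cos(s)-P[1]*np.sin(f)+P[2]*np.cos(f)])
tilt=[([.1,-57.4],[.4462,.3017,.1873],1,30)]
def res(P):
    L=P[5];out=[]
    for q,p in D: out+=list(rz(P,q)-[np.sqrt(p[0]**2+p[1]**2-e*e),p[2]+L])
    for q,p,psi,t in tilt:
        w=np.array(p)-L*Rt(psi,t).apply([0,0,1]); out+=list(rz(P,q)-[np.sqrt(w[0]**2+w[1]**2-e*e),w[2]])
    return np.array(out+list(.02*(np.array(P)-P0)))
P0=np.array([.4,.4,.0,0.,.4,.25])
P=least_squares(res,P0).x
def ik(p,psi,t):
    z=Rt(psi,t).apply([0,0,1]); w=np.array(p)-P[5]*z
    g=[np.sqrt(max(0,w[0]**2+w[1]**2-e*e)),w[2]]
    s=least_squares(lambda q:rz(P,q)-g,[8,-15]); q1=np.degrees(np.arctan2(w[1],w[0])+np.arcsin(e/np.hypot(*w[:2])))
    return q1.round(1),s.x.round(1),(s.cost**.5*1e3).round(1)
E
python3 - <<'E'
from ik import *
print(P.round(3),(res(P)[:10]*1e3).round(1))
for t in (0,10,15,20,25,30): print(t,ik([.4483,.3033,.0785],1,t),ik([.4483,.3033,.14],1,t),ik([.59,-.131,.12],2.9,t),ik([.59,-.131,.095],2.9,t),ik([.61,-.131,.05],2.9,t))
E
```

```text
[ 0.579  0.432 -0.051  0.052  0.622  0.721] [-3.4  1.8  5.5 -6.7 -1.7  4.3 -1.2  3.8  0.8 -3.3]
0 (np.float64(54.9), array([ 21.5, -27.8]), np.float64(0.0)) (np.float64(54.9), array([ 15.8, -24.3]), np.float64(0.0)) (np.float64(6.0), array([ 22.5, -17.1]), np.float64(0.0)) (np.float64(6.0), array([ 24.6, -18.4]), np.float64(0.0)) (np.float64(5.8), array([ 29.8, -17.6]), np.float64(0.0))
10 (np.float64(68.8), array([ 15.5, -41.6]), np.float64(0.0)) (np.float64(68.8), array([  8. , -37.6]), np.float64(0.0)) (np.float64(6.9), array([ 14. , -33.5]), np.float64(0.0)) (np.float64(6.9), array([ 16.7, -35. ]), np.float64(0.0)) (np.float64(6.6), array([ 23.3, -34.6]), np.float64(0.0))
15 (np.float64(77.7), array([ 14.4, -48.2]), np.float64(0.0)) (np.float64(77.7), array([  5.5, -43.9]), np.float64(0.0)) (np.float64(7.5), array([ 10.7, -41.7]), np.float64(0.0)) (np.float64(7.5), array([ 14.1, -43.3]), np.float64(0.0)) (np.float64(7.1), array([ 21.7, -43.1]), np.float64(0.0))
20 (np.float64(88.2), array([ 15.5, -54.5]), np.float64(0.0)) (np.float64(88.2), array([  4.4, -50. ]), np.float64(0.0)) (np.float64(8.4), array([  8.7, -50.1]), np.float64(0.0)) (np.float64(8.4), array([ 13.1, -51.8]), np.float64(0.0)) (np.float64(7.9), array([ 22.3, -51.7]), np.float64(0.0))
25 (np.float64(99.8), array([ 19.8, -60.5]), np.float64(0.0)) (np.float64(99.8), array([  5.6, -55.8]), np.float64(0.0)) (np.float64(9.6), array([  9.1, -58.9]), np.float64(0.0)) (np.float64(9.6), array([ 15.2, -60.9]), np.float64(0.0)) (np.float64(8.9), array([ 27.1, -60.8]), np.float64(0.0))
30 (np.float64(111.8), array([ 28.7, -66. ]), np.float64(0.0)) (np.float64(111.8), array([ 10.5, -61.3]), np.float64(0.0)) (np.float64(11.5), array([ 15.6, -69.1]), np.float64(0.0)) (np.float64(11.5), array([ 26.8, -72. ]), np.float64(0.0)) (np.float64(10.4), array([ 42.9, -71.7]), np.float64(0.0))
```

```bash
python3 - <<'E'
s=open('ik.py').read()
s=s.replace("tilt=[([.1,-57.4],[.4462,.3017,.1873],1,30)]","tilt=[([.1,-57.4],[.4462,.3017,.1873],1,30.1,62.8),([.1,-46.4],[.50564,.26338,.2217],3.03,25.47,56.1)]")
s=s.replace("for q,p,psi,t in tilt:","for q,p,psi,t,q1 in tilt:")
s=s.replace("-e*e),w[2]])\n    return","-e*e),w[2]]);out.append(.4*(np.arctan2(w[1],w[0])+np.arcsin(e/np.hypot(*w[:2]))-np.radians(q1)))\n    return")
s=s.replace(".02*(np",".001*(np").replace("q1)))\n","q1)))\n")
open('ik.py','w').write(s)
E
python3 - <<'E'
from ik import *
print(P.round(3),(res(P)[:-6]*1e3).round(1))
for t in (0,10,15,20,25,30): print(t,*[ik(*a,t)[:2] for a in (([.4483,.3033,.0785],1),([.4483,.3033,.14],1),([.59,-.131,.12],2.9),([.59,-.131,.095],2.9),([.59,-.131,.05],2.9))])
E
```

```text
[ 0.562  0.201  0.08   0.234 -0.068  0.212] [  1.1   8.  -22.  -34.7  20.4  20.6  19.6  19.3  -0.7  -3.3  25.6 -18.5
  -9.9  -7.1]
0 (np.float64(54.9), array([ 16. , -62.8])) (np.float64(54.9), array([ 10.4, -49.1])) (np.float64(6.0), array([ 17.7, -42.8])) (np.float64(6.0), array([ 19.6, -47.7])) (np.float64(6.0), array([ 23.8, -56.4]))
10 (np.float64(58.4), array([ 14.1, -69.1])) (np.float64(58.4), array([  7.7, -54.4])) (np.float64(6.2), array([ 14.7, -49.7])) (np.float64(6.2), array([ 16.9, -54.9])) (np.float64(6.2), array([ 21.8, -64.3]))
15 (np.float64(60.3), array([ 13.5, -72.7])) (np.float64(60.3), array([  6.5, -57.5])) (np.float64(6.3), array([ 13.5, -53.4])) (np.float64(6.3), array([ 15.9, -58.9])) (np.float64(6.3), array([ 21.3, -68.8]))
20 (np.float64(62.3), array([ 13.3, -76.9])) (np.float64(62.3), array([  5.6, -60.8])) (np.float64(6.5), array([ 12.5, -57.5])) (np.float64(6.5), array([ 15.1, -63.1])) (np.float64(6.5), array([ 21.2, -73.7]))
25 (np.float64(64.2), array([ 13.7, -81.6])) (np.float64(64.2), array([  4.9, -64.4])) (np.float64(6.6), array([ 11.8, -61.8])) (np.float64(6.6), array([ 14.7, -67.7])) (np.float64(6.6), array([ 21.6, -79.1]))
30 (np.float64(66.3), array([ 14.9, -87.2])) (np.float64(66.3), array([  4.6, -68.3])) (np.float64(6.7), array([ 11.4, -66.4])) (np.float64(6.7), array([ 14.7, -72.7])) (np.float64(6.7), array([ 23. , -85.5]))
```

```bash
cat > fk.py <<'E'
import numpy as np, itertools
from h import *
from scipy.optimize import least_squares
Q=np.array([[-54.2,20.589,.638,0,-70.138,-16.509],[-22.1,16.1,6.4,0,-80.3,-67],[54.9,7.3,-16.5,0,-66.1,-143.8],[55,7.7,-15.8,0,-66.4,32.3],[56.1,.1,-46.4,38.3,-33.3,-173.6],[62.8,.1,-57.4,58.8,-31.2,-22.9]])
X=np.array([[.2229,-.63668,.24469],[.50524,-.41251,.33965],[.44495,.2998,.24885],[.4473,.3041,.2508],[.50564,.26338,.2217],[.4462,.3017,.1873]])
E=np.array([[179.9,0,-160.71],[180,0,-179.14],[179.95,0,-178.94],[180,0,-2.7],[179.71,25.467,-176.97],[179.8,-30.1,1.0]])
e=lambda a,x:R.from_euler(a,x,degrees=True)
TOOL=[1,1]
def ori(q,s4,s6):
    a=e('z',q[0])*e('y',q[1]); b=a*e('y',-q[2]); c=b*e('x',s4*q[3]); d=c*e('y',-q[4]); f=d*e('x',s6*q[5]); return a,b,c,d,f
if __name__=='__main__':
    for s4,s6 in itertools.product((1,-1),repeat=2):
        M=[(ori(q,s4,s6)[4].inv()*e('xyz',x)) for q,x in zip(Q,E)]
        print(s4,s6,[((M[0].inv()*m).magnitude()*57.3).round(1) for m in M])
E
python3 fk.py
```

```text
Traceback (most recent call last):
  File "fk.py", line 14, in <module>
    print(s4,s6,[((M[0].inv()*m).magnitude()*57.3).round(1) for m in M])
                 ^^^^^^^^^^^^^^^^^^^^^^^^^^^^^^^^^^^^^^^
AttributeError: 'float' object has no attribute 'round'
```

```bash
sed -i 's/((M\[0\].inv()\*m).magnitude()\*57.3).round(1)/round((M[0].inv()*m).magnitude()*57.3,1)/' fk.py; python3 fk.py
```

```text
1 1 [0.0, 101.0, 105.4, 97.6, 117.2, 106.8]
1 -1 [0.0, 0.0, 0.1, 0.1, 76.6, 117.6]
-1 1 [0.0, 101.0, 105.4, 97.6, 45.9, 12.9]
-1 -1 [0.0, 0.0, 0.1, 0.1, 0.1, 0.1]
```

```bash
cat > fk2.py <<'E'
from fk import *
M=ori(Q[0],-1,-1)[4].inv()*e('xyz',E[0])
def pos(V,q):
    a,b,c,d,f=ori(q,-1,-1); z=e('z',q[0])
    return z.apply([V[0],V[1],V[2]])+a.apply([0,0,V[3]])+b.apply([V[4],0,V[5]])+c.apply([0,V[7],V[8]])+d.apply([V[6],0,0])
V0=np.array([0,.19,.3,.45,.4,0,.25,0,0])
r=lambda V:np.concatenate([(pos(V,q)-x)/.001 for q,x in zip(Q,X)]+[(V-V0)/W])
def fitV(w):
    global W; W=w; return least_squares(r,V0).x
lo=np.array([-175,-81.5,-57.8,-173,-174,-173]);hi=np.array([175,121,71,95,-.5,173])
V=fitV(np.array([.1,.1,.5,.3,.3,.1,.2,.1,.1]))
def ikn(p,psi,t,q0=None):
    T=Rt(psi,t)
    def g(q):
        return np.r_[(pos(V,q)-p)/.001,((ori(q,-1,-1)[4]*M).inv()*T).as_rotvec(degrees=True)*3]
    q0=np.clip(np.array([10,20,-30,20,-50,60.]) if q0 is None else q0,lo+1,hi-1)
    s=least_squares(g,q0,bounds=(lo,hi),x_scale=10.); return s.x.round(1),round(float((2*s.cost)**.5),1)
if __name__=='__main__':
    print(M.as_matrix().round(2).tolist()); print(V.round(3)); print((r(V)[:18]).round(1).reshape(-1,3).tolist())
    for nm,p,psi in (('tray',[.4483,.3033,.0785],1),('place',[.59,-.131,.097],2.9),('push',[.593,-.131,.045],2.9)):
        for t in (0,10,20,25,30): print(nm,t,*ikn(p,psi,t))
E
python3 fk2.py
```

```text
[[0.0, -0.0, 1.0], [-1.0, 0.0, 0.0], [-0.0, -1.0, -0.0]]
[-0.001  0.001  0.198  0.602  0.464  0.001  0.359 -0.192 -0.001]
[[-0.3, 0.1, -0.2], [0.3, 0.2, -0.2], [-0.0, -0.3, 0.3], [0.0, 0.4, 0.1], [0.2, -0.2, 0.2], [-0.1, 0.1, -0.3]]
tray 0 [ 54.8  17.9 -28.2   0.  -43.9  36.1] 0.0
tray 10 [ 60.1  14.  -41.5  17.2 -30.4  16.4] 0.0
tray 20 [ 55.5  10.9 -57.8  59.1 -18.7 -20.7] 1.8
tray 25 [ 56.4  11.3 -57.8  62.1 -21.4 -24.6] 14.0
tray 30 [ 57.6  12.  -57.8  65.2 -24.6 -29.1] 25.7
place 0 [  6.   21.6 -19.   -0.  -49.4  86.9] 0.0
place 10 [  6.4  17.1 -27.4   1.  -35.4  85.8] 0.0
place 20 [  6.8  13.7 -36.7   3.9 -19.7  82.7] 0.0
place 25 [  6.7  12.5 -42.9   9.6  -9.7  77.1] 0.0
place 30 [  5.8  12.  -46.8  10.8  -1.4  76.7] 3.6
push 0 [  5.9  25.5 -21.3  -0.  -43.2  87. ] 0.0
push 10 [  6.3  21.5 -29.9   1.2 -28.6  85.6] 0.0
push 20 [  6.6  18.8 -40.1   6.5 -11.2  80.1] 0.0
push 25 [  5.8  18.2 -45.1  10.3  -1.9  77.1] 2.8
push 30 [  5.6  18.2 -41.2  -9.2  -0.5  96.8] 4.3
```

```bash
python3 - <<'E'
from fk2 import *
rng=np.random.default_rng(0)
for t in (23,25,27,30,40):
  S=set()
  for k in range(25):
    q,c=ikn([.593,-.131,.043],2.9,t,rng.uniform(lo,hi)*[.1,.3,.8,1,.5,1]+[5,0,0,0,0,0])
    if c<.3: S.add(tuple(q.round(0)))
  print(t,S)
E
```

```text
23 set()
25 set()
27 set()
30 set()
40 {(np.float64(-8.0), np.float64(18.0), np.float64(-29.0), np.float64(-62.0), np.float64(-8.0), np.float64(160.0))}
```

```bash
python3 - <<'E'
from fk2 import *
def scan(p,ts):
  for t in ts:
    S={}
    for psi in (2.9,182.9):
      tt=t if psi<90 else -t
      for q4 in range(-165,95,20):
       for q5 in (-5,-25):
        for q6 in (-90,80):
          q,c=ikn(p,psi,tt,np.array([0,18,-35,q4,q5,q6-q4*.0]))
          if c<.3: S[tuple(int(round(v)) for v in q)]=psi
    print(t,S)
scan([.593,-.131,.043],(22,25,30,40,50))
E
```

```text
22 {(6, 18, -45, 15, -5, 72): 2.9, (5, 18, -48, 24, -2, 65): 2.9, (6, 18, -45, 15, -5, -108): 182.9}
25 {}
30 {}
40 {(-8, 18, -29, -62, -8, 160): 2.9, (-8, 18, -29, -61, -8, -20): 182.9}
50 {(-33, 22, -32, -105, -28, -138): 2.9, (-33, 22, -32, -105, -28, 42): 182.9}
```

```bash
python3 - <<'E'
from fk2 import *
for p in ([.4483,.3033,.0785],[.4483,.3033,.15]): print('tray',*ikn(p,1,16,[60,14,-45,20,-28,10]))
q=np.array([6,18,-35,4,-25,80])
for x in (.45,.5,.58):
  for z in (.12,.097): q,c=ikn([x,-.131,z],2.9,16,q);print('place',x,z,q,c)
for t in (40,45,50):
  q=np.array([-8,18,-29,-62,-8,160] if t<46 else [-33,22,-32,-105,-28,-138])
  if t==45:q=np.array([-18,20,-30,-85,-18,-170])
  for x in (.593,.57,.54,.51,.48,.46): q,c=ikn([x,-.131,.045],2.9,t,q);print(t,x,q,c)
E
```

```text
tray [ 59.7  12.  -52.   38.8 -22.1  -4.4] 0.0
tray [ 63.    6.3 -43.5  25.  -35.1   8.1] 0.0
place 0.45 0.12 [  9.4   0.4 -47.5   4.  -26.2  80.2] 0.0
place 0.45 0.097 [  9.3   2.8 -49.6   4.7 -21.8  79.4] 0.0
place 0.5 0.12 [  8.1   5.2 -41.9   3.2 -26.9  82.1] 0.0
place 0.5 0.097 [  8.1   7.4 -43.7   3.7 -23.   81.6] 0.0
place 0.58 0.12 [  6.8  12.3 -32.5   2.1 -29.3  84.4] 0.0
place 0.58 0.097 [  6.7  14.1 -34.    2.4 -25.9  84.1] 0.0
40 0.593 [ -7.7  17.6 -29.  -60.7  -7.8 158.7] 0.0
40 0.57 [-10.   16.2 -30.5 -64.5  -9.2 164.2] 0.0
40 0.54 [-13.2  14.4 -32.7 -68.8 -11.1 171. ] 0.0
40 0.51 [-14.8  12.4 -35.2 -69.7 -11.8 173. ] 1.5
40 0.48 [-15.6  10.4 -37.8 -69.  -12.1 173. ] 3.6
40 0.46 [-16.1   8.9 -39.5 -68.6 -12.3 173. ] 5.0
45 0.593 [ -21.9   18.7  -28.3  -87.6  -17.3 -164.5] 0.0
45 0.57 [ -24.4   17.6  -30.6  -89.5  -18.9 -160.5] 0.0
45 0.54 [ -27.7   16.2  -33.6  -91.2  -21.1 -156. ] 0.0
45 0.51 [ -31.    14.8  -36.5  -92.2  -23.3 -152.1] 0.0
45 0.48 [ -34.5   13.5  -39.3  -92.5  -25.5 -148.8] 0.0
45 0.46 [ -37.    12.6  -41.   -92.3  -27.  -146.9] 0.0
50 0.593 [ -32.8   21.4  -32.1 -104.8  -27.6 -138.6] 0.0
50 0.57 [ -35.1   20.6  -34.5 -105.1  -29.3 -136.1] 0.0
50 0.54 [ -38.3   19.6  -37.5 -104.9  -31.5 -133.3] 0.0
50 0.51 [ -41.7   18.6  -40.3 -104.1  -33.7 -130.8] 0.0
50 0.48 [ -45.4   17.8  -42.9 -102.9  -35.9 -128.5] 0.0
50 0.46 [ -48.    17.3  -44.6 -101.7  -37.4 -127.1] 0.0
```

```bash
python3 - <<'E'
from fk2 import *
st(); go([.4483,.3033,.14],1,16); go([.4483,.3033,.0785],1,16)
q=np.array([-34.5,13.5,-39.3,-92.5,-25.5,31])
a,b,c,d,f=ori(q,-1,-1);z=e('z',q[0]);w=z.apply([0,0,V[2]])+a.apply([0,0,V[3]])
print('elbow',w,'wrist',w+b.apply([V[4],0,0]),w+b.apply([V[4],0,0])+c.apply([0,V[7],0]),pos(V,q))
E
```

```text
6.8833 [0.4462 0.3017 0.1873] [179.8 -30.1   1. ] [ 62.8   0.1 -57.4  58.8 -31.2 -22.9] [-0.2 -2.5 -0.8] 0.08783125989473482 0.0
shift [-21.8  -1.7  42. ] turn [  0.23 -14.08  -0.02]
shift [-52.7  -1.9  95.2] turn [  0.23 -14.08  -0.02]
elbow [ 0.11585715 -0.07962642  0.78380618] wrist [ 0.34695675 -0.23845677  0.41436946] [ 0.22552218 -0.14481299  0.2981467 ] [ 0.47952501 -0.13039206  0.04445686]
```

>>> {"fn": "move_arm", "kwargs": {
  "motion": [
    [[-5, 0, 10], [0, -3.5, 0], 0],
    [[-10, -0.5, 20], [0, -7, 0], 0],
    [[-16, -1, 31], [0, -10.5, 0], 0],
    [[-22, -1.7, 42], [0.2, -14, 0], 0],
    [[-29, -1.8, 54], [0.2, -14, 0], 0],
    [[-36, -1.8, 66], [0.2, -14, 0], 0],
    [[-42, -1.9, 76], [0.2, -14, 0], 0],
    [[-47, -1.9, 85], [0.2, -14, 0], 0],
    [[-52.7, -1.9, 95], [0.2, -14, 0], 0],
    [[-52.7, -1.9, 95], [0.2, -14, 0], 0]
  ]
}}

```text
clock: 7.72
tool_pos: [0.4501, 0.3041, 0.0796]
orientation: [-179.9, -15.9, 0.7]
force: [-0.5, -1.1, -0.5]
opening: 0.0878
gripper_force: 0.0
```

```bash
python3 - <<'E'
from h import *
st(); go([.4483,.3033,.0785],1,16)
s=snap('scene')['color']; c=s[120:220,310:440]; cv2.imwrite('pics/s3.png',cv2.resize(c,None,fx=6,fy=6,interpolation=cv2.INTER_CUBIC))
E
```

```text
7.7167 [0.4501 0.3041 0.0796] [-179.9  -15.9    0.7] [ 59.8  12.1 -51.4  37.9 -22.5  -3.8] [-0.5 -1.1 -0.5] 0.0878201697580653 0.0
shift [-2.   0.8  0.6] turn [-0.01  0.06 -0.32]
```

View pics/s3.png

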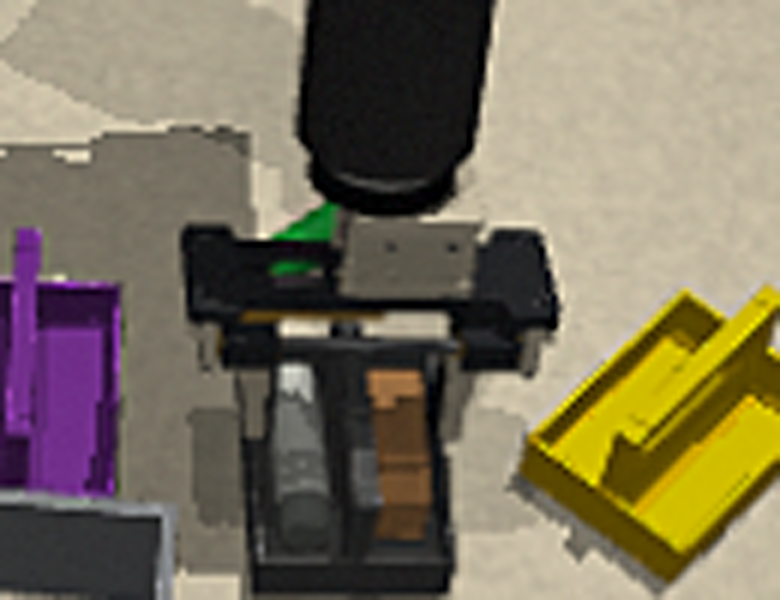

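The fingers at (255,400) and (457,390) straddle the handle bar at about (350,400). I'll close now.

>>> {"fn": "move_arm", "kwargs": {
  "motion": [
    [[-2, 0.8, 0], [0, 0, -0.3], 0.3],
    [[-2, 0.8, 0], [0, 0, -0.3], 0.7],
    [[-2, 0.8, 0], [0, 0, -0.3], 1],
    [[-2, 0.8, 0], [0, 0, -0.3], 1],
    [[-2, 0.8, 0], [0, 0, -0.3], 1],
    [[-2, 0.8, 0], [0, 0, -0.3], 1],
    [[-2, 0.8, 0], [0, 0, -0.3], 1],
    [[-2, 0.8, 0], [0, 0, -0.3], 1],
    [[-2, 0.8, 0], [0, 0, -0.3], 1],
    [[-2, 0.8, 0], [0, 0, -0.3], 1]
  ]
}}

```text
clock: 8.6
tool_pos: [0.4484, 0.3042, 0.081]
orientation: [-179.8, -16.1, 1.0]
force: [0.7, -0.4, 0.2]
opening: 0.0268
gripper_force: 0.0
```

```bash
python3 - <<'E'
from h import *
st(); go([.4483,.3033,.18],1,16)
E
```

```text
8.6 [0.4484 0.3042 0.081 ] [-179.8  -16.1    1. ] [ 59.9  11.8 -51.7  38.2 -22.4  -3.9] [ 0.7 -0.4  0.2] 0.026797771569275902 0.0
shift [ 27.3   0.6 -95.1] turn [-0.16 -0.08 -0.  ]
```

>>> {"fn": "move_arm", "kwargs": {
  "motion": [
    [[-1, 0, 3], [0, 0, 0], 1],
    [[-1, 0, 3], [0, 0, 0], 1],
    [[-1, 0, 3], [0, 0, 0], 1],
    [[-1, 0, 3], [0, 0, 0], 1],
    [[-1, 0, 3], [0, 0, 0], 1],
    [[-1, 0, 3], [0, 0, 0], 1]
  ]
}}

```text
clock: 9.1
tool_pos: [0.4482, 0.3041, 0.0776]
orientation: [-179.9, -16.1, 1.0]
force: [0.7, 1.3, -5.4]
opening: 0.0134
gripper_force: 30.0
```

>>> {"fn": "move_arm", "kwargs": {
  "motion": [
    [[0.5, 0, -2], [0, 0, 0], 1],
    [[1, 0, -4], [0, 0, 0], 1],
    [[2, 0, -7], [0, 0, 0], 1],
    [[3, 0, -10], [0, 0, 0], 1],
    [[4, 0, -14], [0, 0, 0], 1],
    [[5, 0, -18], [0, 0, 0], 1],
    [[6, 0, -22], [0, 0, 0], 1],
    [[7, 0, -25], [0, 0, 0], 1],
    [[7.5, 0, -27], [0, 0, 0], 1],
    [[8, 0, -28], [0, 0, 0], 1]
  ]
}}

```text
clock: 9.93
tool_pos: [0.4482, 0.3044, 0.1075]
orientation: [-179.8, -16.1, 1.0]
force: [-0.4, 0.1, -5.9]
opening: 0.0131
gripper_force: 30.0
```

```bash
python3 - <<'E'
from h import *
st(); print(ctrl.get_obs()['moment'])
s=snap('scene')['color']; c=s[120:220,310:440]; cv2.imwrite('pics/s4.png',cv2.resize(c,None,fx=6,fy=6,interpolation=cv2.INTER_CUBIC))
E
```

```text
9.9333 [0.4482 0.3044 0.1075] [-179.8  -16.1    1. ] [ 61.6   9.6 -48.3  31.4 -27.4   1.9] [-0.4  0.1 -5.9] 0.013131101536064758 29.998901188373566
[-0.16638237  1.70830646  0.0484302 ]
```

View pics/s4.png

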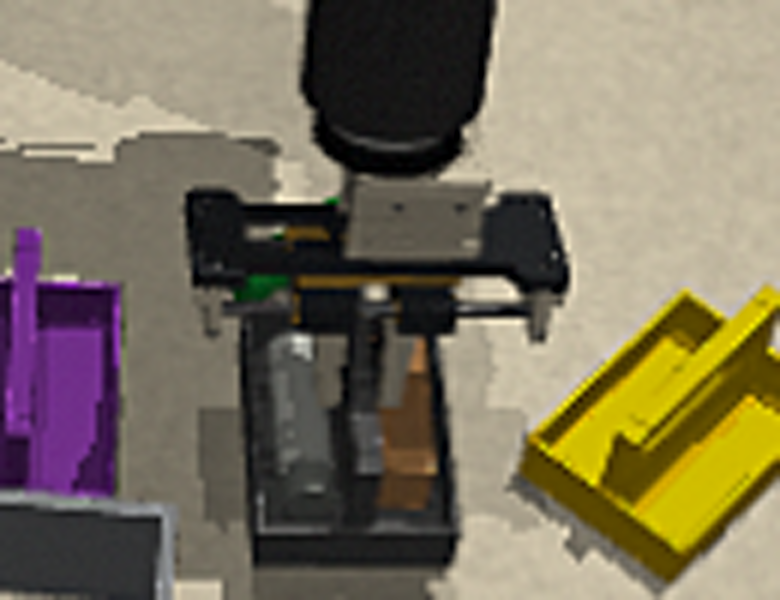

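The grip looks sound and the contents are in place. I'll lift further and watch the force.

>>> {"fn": "move_arm", "kwargs": {
  "motion": [
    [[1, 0, -4], [0, 0, 0], 1],
    [[3, 0, -10], [0, 0, 0], 1],
    [[5, 0, -18], [0, 0, 0], 1],
    [[8, 0, -27], [0, 0, 0], 1],
    [[11, 0, -37], [0, 0, 0], 1],
    [[14, 0, -47], [0, 0, 0], 1],
    [[17, 0, -56], [0, 0, 0], 1],
    [[19, 0, -63], [0, 0, 0], 1],
    [[20, 0, -67], [0, 0, 0], 1],
    [[20, 0, -68], [0, 0, 0], 1]
  ]
}}

```text
clock: 10.82
tool_pos: [0.4487, 0.3043, 0.1788]
orientation: [-179.8, -16.1, 1.0]
force: [-0.0, 0.8, -6.8]
opening: 0.0136
gripper_force: 30.0
```

```bash
cat > lev.py <<'E'
from fit import *
# fit pitch of the held tray from the top-view dark/edge response: sample gradient magnitude along predicted rim edges
def tray_pts(x,y,z,yaw,pit,n=25):
    r=R.from_euler('zy',[yaw,pit],degrees=True); out=[]
    for a,b in (((.075,.055,.035),(.075,-.055,.035)),((.075,.055,0),(.075,-.055,0)),((.075,.055,.035),(-.0,.055,.035)),((.075,-.055,.035),(-.0,-.055,.035))):
        t=np.linspace(.05,.95,n)[:,None]; P=np.array(a)*(1-t)+np.array(b)*t
        P=P-[0,0,.077]; out.append(r.apply(P)+[x,y,z])
    return np.concatenate(out)
E
python3 - <<'E'
from lev import *
o=ctrl.get_obs();st();print(o['moment'])
s=snap('scene')['color']; g=cv2.GaussianBlur(cv2.cvtColor(s,cv2.COLOR_BGR2GRAY),(3,3),0).astype(np.float32)
G=np.hypot(cv2.Sobel(g,5,1,0),cv2.Sobel(g,5,0,1))
p=o['tool_pos']; best=[]
for pit in np.arange(-10,26,2.):
  for yaw in (-2,0,1,2,4):
   for dx in np.arange(-.012,.013,.004):
    for dy in np.arange(-.008,.009,.004):
     uv=proj('scene',tray_pts(p[0]+dx,p[1]+dy,p[2],yaw,pit)).astype(np.float32)
     best.append((cv2.remap(G,uv[:,0],uv[:,1],1).mean(),pit,yaw,dx,dy))
best.sort(reverse=True);print(*[tuple(np.round(b,3)) for b in best[:8]],sep='\n')
E
```

```text
10.8167 [0.4487 0.3043 0.1788] [-179.8  -16.1    1. ] [ 63.4   4.3 -40.6  22.5 -39.5  10.8] [-0.   0.8 -6.8] 0.013615160908126544 29.99886006116867
[-0.07814573  1.74814371  0.00262472]
(np.float64(203.07), np.float64(-10.0), np.float64(1.0), np.float64(-0.004), np.float64(-0.004))
(np.float64(200.218), np.float64(-8.0), np.float64(1.0), np.float64(-0.004), np.float64(-0.004))
(np.float64(199.883), np.float64(-10.0), np.float64(2.0), np.float64(-0.004), np.float64(-0.004))
(np.float64(199.875), np.float64(-10.0), np.float64(0.0), np.float64(-0.004), np.float64(-0.004))
(np.float64(199.42), np.float64(-8.0), np.float64(2.0), np.float64(-0.004), np.float64(-0.004))
(np.float64(198.914), np.float64(4.0), np.float64(0.0), np.float64(0.0), np.float64(0.0))
(np.float64(198.232), np.float64(2.0), np.float64(0.0), np.float64(0.0), np.float64(0.0))
(np.float64(196.52), np.float64(-6.0), np.float64(2.0), np.float64(-0.004), np.float64(-0.004))
```

```bash
python3 - <<'E'
from fk2 import *
q=ctrl.get_obs()['joint_pos']
for p in ([.448,.304,.22],[.455,.2,.22],[.46,.09,.22],[.466,-.02,.22],[.472,-.137,.22],[.472,-.137,.115]):
    q,c=ikn(p,2,16,q);print(q,c)
go([.455,.12,.225],1.8,16);go([.472,-.137,.22],2.9,16)
for nm,px in (('paint',(570,313)),('purple',(360,338)),('spray',(590,208))):print(nm,onz('top',(np.array(px)+.5)/1.4-.5,.1))
E
```

```text
[ 63.8   1.8 -36.3  19.8 -45.9  15.1] 0.0
[ 55.5  -3.9 -41.4  18.5 -44.3  24.1] 0.0
[ 43.4  -8.  -43.8  15.5 -43.1  38.3] 0.0
[ 27.3  -8.5 -42.1  10.1 -42.3  58.1] 0.0
[  8.1  -4.9 -36.    2.4 -42.9  82.3] 0.0
[  8.1   3.2 -45.4   3.8 -25.5  80.7] 0.0
shift [ 16.1 184.  -44.6] turn [ 0.02 -0.09 -0.79]
shift [ 26.9 441.2 -37.2] turn [ 0.32 -0.09 -1.85]
paint [ 0.4426667  -0.31171929  0.1       ]
purple [0.40002037 0.11666333 0.1       ]
spray [ 0.66422207 -0.36844583  0.1       ]
```

>>> {"fn": "move_arm", "kwargs": {
  "motion": [
    [[2, 4, -7], [0, 0, 0], 1],
    [[5, 13, -18], [0, 0, 0], 1],
    [[9, 28, -30], [0, 0, -0.2], 1],
    [[12, 48, -40], [0, 0, -0.3], 1],
    [[14, 70, -44.6], [0, 0, -0.4], 1],
    [[15, 94, -44.6], [0, 0, -0.5], 1],
    [[16, 118, -44.6], [0, 0, -0.6], 1],
    [[16, 142, -44.5], [0, 0, -0.7], 1],
    [[17, 166, -44], [0, 0, -0.8], 1],
    [[17, 190, -44], [0, 0, -0.8], 1]
  ]
}}

```text
clock: 11.7
tool_pos: [0.4555, 0.1122, 0.224]
orientation: [179.9, -16.0, 1.9]
force: [0.2, -1.0, -5.4]
opening: 0.0137
gripper_force: 30.0
```

>>> {"fn": "move_arm", "kwargs": {
  "motion": [
    [[1, 24, 0.5], [0, 0, 0], 1],
    [[2, 48, 1], [0, 0, -0.2], 1],
    [[3, 72, 2], [0, 0, -0.3], 1],
    [[4, 96, 3], [0, 0, -0.4], 1],
    [[5, 120, 4], [0.1, 0, -0.5], 1],
    [[6, 145, 5], [0.1, 0, -0.6], 1],
    [[7, 170, 5], [0.2, 0, -0.7], 1],
    [[8, 194, 6], [0.2, 0, -0.8], 1],
    [[9, 214, 6], [0.3, 0, -0.9], 1],
    [[9, 230, 7], [0.3, 0, -1], 1]
  ]
}}

```text
clock: 12.53
tool_pos: [0.4732, -0.1173, 0.2201]
orientation: [179.9, -16.0, 2.8]
force: [0.6, -0.5, -5.8]
opening: 0.0137
gripper_force: 30.0
```

```bash
python3 - <<'E'
from h import *
st(); go([.472,-.137,.122],2.9,16)
E
```

```text
12.5333 [ 0.4732 -0.1173  0.2201] [179.9 -16.    2.8] [ 11.1  -5.5 -37.    3.4 -42.7  79.6] [ 0.6 -0.5 -5.8] 0.013740178472412337 30.00185251235962
shift [-29.2  19.5  93.7] turn [ 0.07 -0.   -0.06]
```

>>> {"fn": "move_arm", "kwargs": {
  "motion": [
    [[-1, 4, 3], [0, 0, 0], 1],
    [[-4, 9, 12], [0, 0, 0], 1],
    [[-8, 14, 25], [0, 0, 0], 1],
    [[-13, 18, 40], [0, 0, 0], 1],
    [[-17, 19.5, 55], [0, 0, 0], 1],
    [[-21, 19.5, 68], [0, 0, 0], 1],
    [[-25, 19.5, 79], [0, 0, 0], 1],
    [[-27, 19.5, 87], [0, 0, 0], 1],
    [[-29, 19.5, 92], [0, 0, 0], 1],
    [[-29.2, 19.5, 93.7], [0, 0, 0], 1]
  ]
}}

```text
clock: 13.37
tool_pos: [0.4722, -0.1351, 0.1211]
orientation: [179.9, -16.0, 2.9]
force: [0.4, -0.1, -6.3]
opening: 0.0138
gripper_force: 30.0
```

```bash
python3 - <<'E'
from h import *
st(); 
a=snap('top')['color'][100:240,290:390]; b=snap('scene')['color'][130:300,180:270]
f=lambda c,k:cv2.resize(c,None,fx=k,fy=k,interpolation=cv2.INTER_CUBIC)
A=f(a,4);B=f(b,3.5); C=np.zeros((600,800,3),np.uint8); C[:A.shape[0],:A.shape[1]]=A; C[:B.shape[0],420:420+B.shape[1]]=B
cv2.imwrite('pics/m1.png',C)
E
```

```text
13.3667 [ 0.4722 -0.1351  0.1211] [179.9 -16.    2.9] [  8.2   2.6 -44.7   3.4 -26.8  81.9] [ 0.4 -0.1 -6.3] 0.013764806696137626 29.998808205127716
```

View pics/m1.png

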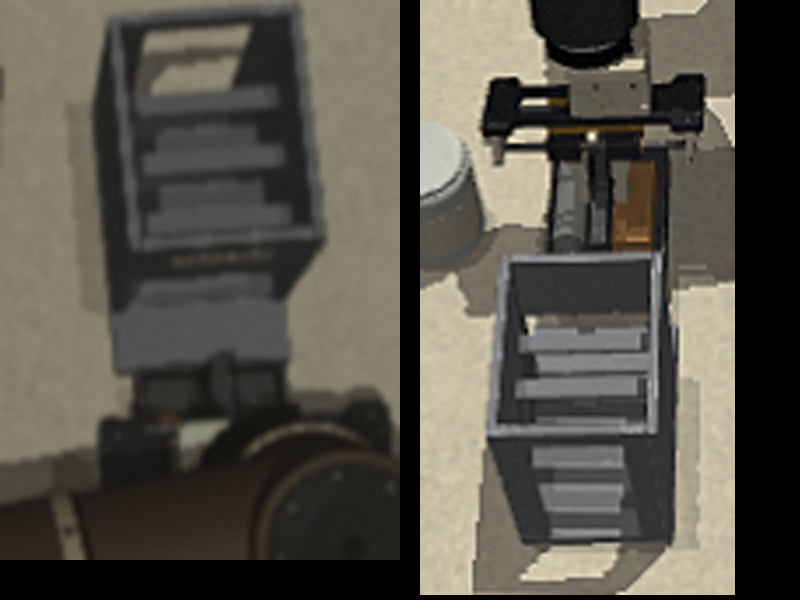

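The tray is lined up with the empty rack's mouth, with its front edge at (136–287, ~365) against a threshold front at (116–289, ~370). I'll check level and lateral offset against predicted projections.

```bash
python3 - <<'E'
from h import *
p=np.array([.4722,-.1351,.1211])
for pit in (-5,0,5,10):
    r=R.from_euler('zy',[2.9,pit],degrees=True); X=np.array([[.075,.055,.035],[.075,-.055,.035],[.071,0,.085],[.075,.055,0],[.075,-.055,0]])-[0,0,.077]
    P=r.apply(X)+p; print(pit,((proj('top',P)+.5-[290,100])*4).round(0).tolist(),((proj('scene',P[:3])+.5-[180,130])*3.5+[420,0]).round(0).tolist())
rk=np.array([.6866,-.126]);r=R.from_euler('z',2.9,degrees=True)
P=r.apply([[-.129,.067,.017],[-.129,-.067,.017],[-.084,.067,.2],[-.084,-.067,.2],[.084,.067,.2],[.084,-.067,.2]])+[*rk,0]
print(((proj('top',P)+.5-[290,100])*4).round(0).tolist())
E
```

```text
-5 [[134.0, 362.0], [284.0, 352.0], [218.0, 353.0], [130.0, 368.0], [277.0, 358.0]] [[663.0, 276.0], [541.0, 278.0], [597.0, 238.0]]
0 [[133.0, 369.0], [283.0, 359.0], [217.0, 354.0], [129.0, 379.0], [276.0, 369.0]] [[664.0, 277.0], [542.0, 279.0], [597.0, 243.0]]
5 [[133.0, 376.0], [282.0, 366.0], [216.0, 355.0], [129.0, 389.0], [275.0, 380.0]] [[664.0, 277.0], [544.0, 279.0], [598.0, 247.0]]
10 [[132.0, 383.0], [281.0, 374.0], [215.0, 357.0], [129.0, 401.0], [274.0, 391.0]] [[665.0, 276.0], [545.0, 279.0], [599.0, 251.0]]
[[112.0, 373.0], [287.0, 361.0], [126.0, 252.0], [322.0, 239.0], [105.0, 18.0], [297.0, 6.0]]
```

Level, and aligned to about 1 mm. I'll lower to mouth height, then go in slowly.

>>> {"fn": "move_arm", "kwargs": {
  "motion": [
    [[-0.5, 0, 2], [0, 0, 0], 1],
    [[-1.7, 0, 6], [0, 0, 0], 1],
    [[-3, 0, 10.5], [0, 0, 0], 1],
    [[-4.2, 0, 14.5], [0, 0, 0], 1],
    [[-5, 0, 17.5], [0, 0, 0], 1],
    [[-5.2, 0, 18.3], [0, 0, 0], 1],
    [[-3.3, 0, 18.8], [0, 0, 0], 1],
    [[0.5, 0, 20], [0, 0, 0], 1],
    [[6, 0, 21.5], [0, 0, 0], 1],
    [[12, 0, 23.2], [0, 0, 0], 1]
  ]
}}

```text
clock: 14.3
tool_pos: [0.4918, -0.1343, 0.1036]
orientation: [179.9, -16.1, 2.9]
force: [-0.6, -0.4, -6.7]
opening: 0.0138
gripper_force: 30.0
```

```bash
cat >> h.py <<'E'
RK=np.array([.6866,-.126])
def rf():
    o=ctrl.get_obs();d=o['tool_pos'];v=R.from_euler('z',-2.9,degrees=True).apply([*(d[:2]-RK),d[2]]);print('rack frame TCP',(v*1e3).round(1),o['orientation'].round(1),'F',o['force'].round(1),'M',o['moment'].round(2),o['clock'],o['opening'])
E
python3 -c "
from h import *
rf()"
```

```text
rack frame TCP [-195.     1.5  103.6] [179.9 -16.1   2.9] F [-0.6 -0.4 -6.7] M [-0.19  1.64  0.03] 14.3 0.013820080871326947
```

>>> {"fn": "move_arm", "kwargs": {
  "motion": [
    [[6, 0, 1.7], [0, 0, 0], 1],
    [[13, 0, 3.8], [0, 0, 0], 1],
    [[20, 0, 6], [0, 0, 0], 1],
    [[27, 0, 8], [0, 0, 0], 1],
    [[34, 0, 10], [0, 0, 0], 1],
    [[41, 0, 12], [0, 0, 0], 1],
    [[46, 0, 13.4], [0, 0, 0], 1],
    [[50, 0, 14.5], [0, 0, 0], 1],
    [[54, 0, 15.6], [0, 0, 0], 1],
    [[56, 0, 16.2], [0, 0, 0], 1]
  ]
}}

```text
clock: 15.13
tool_pos: [0.5496, -0.1314, 0.1032]
orientation: [179.9, -16.1, 2.9]
force: [0.2, -0.2, -5.5]
opening: 0.0135
gripper_force: 30.0
```

```bash
python3 -c "
from h import *
rf()"
```

```text
rack frame TCP [-137.1    1.5  103.2] [179.9 -16.1   2.9] F [ 0.2 -0.2 -5.5] M [-0.2   1.63  0.01] 15.1333 0.013488673943780543
```

>>> {"fn": "move_arm", "kwargs": {
  "motion": [
    [[3, 0, 0.9], [0, 0, 0], 1],
    [[7, 0, 2], [0, 0, 0], 1],
    [[11, 0, 3.2], [0, 0, 0], 1],
    [[15, 0, 4.3], [0, 0, 0], 1],
    [[18, 0, 5.2], [0, 0, 0], 1],
    [[20.5, 0, 6], [0, 0, 0], 1],
    [[21, 0, 6.2], [0, 0, 0], 1],
    [[20.5, 0, 8], [0, 0, 0], 1],
    [[20, 0, 9.8], [0, 0, 0], 1],
    [[19.5, 0, 11.5], [0, 0, 0], 1]
  ]
}}

```text
clock: 15.97
tool_pos: [0.5706, -0.1305, 0.0972]
orientation: [180.0, -16.1, 2.9]
force: [0.3, 0.3, -6.7]
opening: 0.014
gripper_force: 30.0
```

>>> {"fn": "move_arm", "kwargs": {
  "motion": [
    [[-0.2, 0, 0.8], [0, 0, 0], 1],
    [[-0.4, 0, 1.6], [0, 0, 0], 1],
    [[-0.6, 0, 2.3], [0, 0, 0], 1],
    [[-0.8, 0, 2.8], [0, 0, 0], 1],
    [[-0.8, 0, 2.8], [0, 0, 0], 1]
  ]
}}

```text
clock: 16.38
tool_pos: [0.5711, -0.1305, 0.0947]
orientation: [179.9, -16.1, 2.9]
force: [1.1, 0.5, -5.2]
opening: 0.014
gripper_force: 30.0
```

```bash
python3 -c "
from h import *
rf()"
```

```text
rack frame TCP [-115.6    1.4   94.7] [179.9 -16.1   2.9] F [ 1.1  0.5 -5.2] M [-0.18  1.77  0.05] 16.3833 0.01401838841813142
```

>>> {"fn": "move_arm", "kwargs": {
  "motion": [
    [[-0.15, 0, 0.5], [0, 0, 0], 1],
    [[-0.3, 0, 1], [0, 0, 0], 1],
    [[-0.4, 0, 1.5], [0, 0, 0], 1],
    [[-0.4, 0, 1.5], [0, 0, 0], 1]
  ]
}}

```text
clock: 16.72
tool_pos: [0.5712, -0.1305, 0.0946]
orientation: [179.9, -16.2, 2.9]
force: [-8.1, 1.0, 10.2]
opening: 0.0138
gripper_force: 30.0
```

```bash
python3 -c "
from h import *
rf()"
```

```text
rack frame TCP [-115.5    1.3   94.6] [179.9 -16.2   2.9] F [-8.1  1.  10.2] M [0.32 3.1  0.2 ] 16.7167 0.013751225388625983
```

>>> {"fn": "move_arm", "kwargs": {
  "motion": [
    [[0.2, 0, -0.7], [0, 0, 0], 1],
    [[0.2, 0, -0.7], [0, 0, 0], 0.6],
    [[0.2, 0, -0.7], [0, 0, 0], 0.4],
    [[0.2, 0, -0.7], [0, 0, 0], 0.4],
    [[0.2, 0, -0.7], [0, 0, 0], 0.4],
    [[0.2, 0, -0.7], [0, 0, 0], 0.4],
    [[0.2, 0, -0.7], [0, 0, 0], 0.4],
    [[0.2, 0, -0.7], [0, 0, 0], 0.4]
  ]
}}

```text
clock: 17.38
tool_pos: [0.5711, -0.1304, 0.0938]
orientation: [179.9, -16.1, 2.9]
force: [0.5, -0.8, 0.7]
opening: 0.0511
gripper_force: 0.0
```

```bash
python3 -c "
from h import *
rf()"
```

```text
rack frame TCP [-115.5    1.5   93.8] [179.9 -16.1   2.9] F [ 0.5 -0.8  0.7] M [-0.18  1.13  0.01] 17.3833 0.05105403310231679
```

>>> {"fn": "move_arm", "kwargs": {
  "motion": [
    [[0, 0, -5], [0, 0, 0], 0.4],
    [[0, 0, -15], [0, 0, 0], 0.4],
    [[0, 0, -30], [0, 0, 0], 0.4],
    [[0, 0, -50], [0, 0, 0], 0.4],
    [[0, 0, -75], [0, 0, 0], 0.4],
    [[0, 0, -100], [0, 0, 0], 1],
    [[0, 0, -130], [0, 0, 0], 1],
    [[0, 0, -160], [0, 0, 0], 1],
    [[-20, 0, -190], [0, 0, 0], 1],
    [[-40, 0, -210], [0, 0, 0], 1]
  ]
}}

```text
clock: 18.22
tool_pos: [0.4744, -0.1352, 0.2883]
orientation: [179.9, -16.3, 2.9]
force: [-0.3, 0.1, 0.8]
opening: 0.0247
gripper_force: 0.0
```

```bash
cat > tr.py <<'E'
from fk2 import *
def rows(q0,q1,n):
    b=ori(q0,-1,-1)[4]*M; p0=pos(V,q0); out=[]
    for k in range(1,n+1):
        q=q0+(q1-q0)*k/n; f=ori(q,-1,-1)[4]*M; p=pos(V,q)
        out.append((b.inv().apply(p-p0)*1e3,(b.inv()*f).as_rotvec(degrees=True),p,q))
    return out
E
python3 - <<'E'
from tr import *
rf()
q0=ctrl.get_obs()['joint_pos'];print(q0.round(1))
q=np.array([-37,12.6,-41,-92.3,-27,33.1])
for z in (.045,.1,.15,.2,.25): 
    q,c=ikn([.455,-.1377,z],182.9,-45,q);print(z,q,c)
    a,b,_c,d,f=ori(q,-1,-1);w=e('z',q[0]).apply([0,0,V[2]])+a.apply([0,0,V[3]])+b.apply([V[4],0,0]);print('   wrist',w.round(3),(w+_c.apply([0,V[7],0])).round(3))
R_=rows(q0,q,30);pp=None
for s,t,p,qq in R_:
    print(p.round(3),qq.round(0),(ori(qq,-1,-1)[4]*M).apply([0,0,1]).round(2))
E
```

```text
rack frame TCP [-212.4    1.5  288.3] [179.9 -16.3   2.9] F [-0.3  0.1  0.8] M [-0.12  1.01  0.02] 18.2167 0.02468186377010804
[  8.2  -8.1 -29.3   2.  -52.6  83.7]
0.045 [-38.   12.6 -41.  -91.2 -27.5  32.9] 0.0
   wrist [ 0.32  -0.25   0.413] [ 0.201 -0.152  0.298]
0.1 [-23.3   2.2 -39.8 -72.  -19.2   0.2] 0.0
   wrist [ 0.338 -0.145  0.49 ] [ 0.202 -0.152  0.354]
0.15 [ -0.   -6.6 -48.2 -36.8  -4.1 -51.2] 1.4
   wrist [0.278 0.    0.489] [ 0.201 -0.154  0.402]
0.2 [  6.3 -13.7 -56.3  -6.6  -2.3 -85.8] 8.3
   wrist [0.198 0.022 0.469] [ 0.204 -0.17   0.453]
0.25 [   7.5  -19.9  -57.8   10.6   -7.8 -103.8] 6.0
   wrist [0.16  0.021 0.48 ] [ 0.206 -0.164  0.508]
[ 0.474 -0.137  0.286] [  8.  -8. -30.   2. -51.  77.] [ 0.3   0.01 -0.96]
[ 0.475 -0.138  0.284] [  8.  -9. -31.   3. -50.  71.] [ 0.31  0.01 -0.95]
[ 0.475 -0.139  0.282] [  8.  -9. -32.   3. -48.  65.] [ 0.33  0.01 -0.94]
[ 0.475 -0.14   0.28 ] [  8. -10. -33.   3. -47.  59.] [ 0.34  0.01 -0.94]
[ 0.475 -0.141  0.278] [  8. -10. -34.   3. -45.  52.] [ 0.36  0.01 -0.93]
[ 0.475 -0.142  0.276] [  8. -10. -35.   4. -44.  46.]
[... 1126 characters left out ...]
[ 0.59  0.03 -0.81]
[ 0.468 -0.146  0.256] [  8. -17. -50.   8. -20. -54.] [ 0.6   0.03 -0.8 ]
[ 0.466 -0.146  0.255] [  8. -17. -51.   9. -18. -60.] [ 0.61  0.04 -0.79]
[ 0.465 -0.145  0.254] [  8. -18. -52.   9. -17. -66.] [ 0.63  0.04 -0.78]
[ 0.464 -0.144  0.254] [  8. -18. -53.   9. -15. -73.] [ 0.64  0.04 -0.77]
[ 0.462 -0.144  0.253] [  8. -18. -54.   9. -14. -79.] [ 0.65  0.05 -0.76]
[ 0.461 -0.143  0.253] [  8. -19. -55.  10. -12. -85.] [ 0.66  0.05 -0.75]
[ 0.459 -0.142  0.252] [  8. -19. -56.  10. -11. -91.] [ 0.68  0.06 -0.74]
[ 0.457 -0.141  0.252] [  8. -20. -57.  10.  -9. -98.] [ 0.69  0.06 -0.72]
[ 0.455 -0.139  0.251] [   8.  -20.  -58.   11.   -8. -104.] [ 0.7   0.07 -0.71]
```

```bash
cat >> tr.py <<'E'
def chk(q0,q1,n,prt=True):
    for s,t,p,qq in rows(q0,q1,n):
        a,b,c,d,f=ori(qq,-1,-1);w=e('z',qq[0]).apply([0,0,V[2]])+a.apply([0,0,V[3]])+b.apply([V[4],0,0]);w2=w+c.apply([0,V[7],0])
        if prt: print(p.round(3),qq.round(0),'z',(f*M).apply([0,0,1]).round(2),'w2',w2.round(2),'sh',s.round(0),'tn',t.round(1))
E
python3 - <<'E'
from tr import *
q0=ctrl.get_obs()['joint_pos']
q=np.array([-48,17.3,-44.6,-101.7,-37.4,52.9])
for z in (.045,.07,.1,.13,.16): 
    q,c=ikn([.455,-.1377,z],182.9,-50,q);print(z,q,c)
    if z==.1: qe=q
print(qe); chk(q0,qe,20)
E
```

```text
0.045 [ -48.8   17.2  -44.3 -100.4  -37.7   52.3] 0.0
0.07 [-44.1  11.3 -42.8 -94.7 -34.2  40.3] 0.0
0.1 [-37.8   5.  -41.1 -86.9 -30.   25.4] 0.0
0.13 [-30.5  -0.6 -40.  -77.8 -25.5   9.5] 0.0
0.16 [-21.1  -5.8 -40.1 -66.2 -19.9  -9.2] 0.0
[-37.8   5.  -41.1 -86.9 -30.   25.4]
[ 0.463 -0.133  0.266] [  6.  -7. -30.  -2. -51.  81.] z [ 0.27  0.06 -0.96] w2 [ 0.37 -0.16  0.61] sh [-17.  -3.  18.] tn [ 2.8 -0.5  7.9]
[ 0.452 -0.129  0.245] [  4.  -7. -30.  -7. -50.  78.] z [ 0.27  0.11 -0.96] w2 [ 0.36 -0.17  0.59] sh [-32.  -8.  35.] tn [ 5.5 -1.  15.9]
[ 0.443 -0.124  0.226] [  1.  -6. -31. -11. -49.  75.] z [ 0.28  0.16 -0.95] w2 [ 0.34 -0.18  0.57] sh [-46. -13.  51.] tn [ 8.2 -1.4 24. ]
[ 0.435 -0.119  0.209] [ -1.  -5. -32. -16. -48.  72.] z [ 0.29  0.2  -0.94] w2 [ 0.33 -0.19  0.55] sh [-59. -18.  65.] tn [10.7 -1.8 32.2]
[ 0.428 -0.114  0.194] [ -3.  -5. -32. -20. -47.  69.] z [ 0.3   0.24 -0.92] w2 [ 0.32 -0.2   0.53] sh [-69. -24.  78.] tn [13.2 -2.1 40.6]
[ 0.423 -0.108  0.18 ] [ -6.  -4. -33. -25. -46.  66.] z [ 0.33  0.27 -0.91] w2 [ 0.31 -0.21  0.51] sh [-78. -30.  89.] t
[... 1320 characters left out ...]
  2. -39. -69. -35.  37.] z [ 0.68  0.23 -0.69] w2 [ 0.19 -0.18  0.36] sh [-83. -39. 161.] tn [ 39.8  -2.4 136.8]
[ 0.442 -0.106  0.108] [-31.   3. -39. -74. -33.  34.] z [ 0.71  0.19 -0.68] w2 [ 0.19 -0.18  0.35] sh [-79. -31. 165.] tn [ 42.6  -1.9 145.7]
[ 0.447 -0.115  0.105] [-33.   4. -40. -78. -32.  31.] z [ 0.73  0.14 -0.66] w2 [ 0.18 -0.17  0.34] sh [-76. -22. 168.] tn [ 45.6  -1.4 154.6]
[ 0.451 -0.125  0.103] [-36.   4. -41. -82. -31.  28.] z [ 0.75  0.09 -0.65] w2 [ 0.18 -0.16  0.34] sh [-73. -11. 172.] tn [ 48.8  -0.8 163.4]
[ 0.455 -0.138  0.1  ] [-38.   5. -41. -87. -30.  25.] z [ 0.77  0.04 -0.64] w2 [ 0.18 -0.15  0.33] sh [-71.   1. 175.] tn [ 5.220e+01 -1.000e-01  1.722e+02]
```

```bash
python3 - <<'E'
from tr import *
q0=ctrl.get_obs()['joint_pos']; qe,c=ikn([.445,-.138,.13],182.9,-50,np.array([-30.5,-.6,-40,-77.8,-25.5,9.5])); print(qe,c)
Rr=rows(q0,qe,27); g=[q0]+[r[3] for r in Rr]
for st_ in (0,9,18):
    print('call'); 
    for s,t,p,q in rows(g[st_],g[st_+9],9)[2::3]: print(s.round(1),t.round(1),p.round(3),q.round(0))
E
```

```text
[-31.6  -1.3 -40.8 -77.5 -26.3  10. ] 0.0
call
[-28.1  -8.4  31.6] [ 5.7  0.  18. ] [ 0.455 -0.128  0.25 ] [  4.  -7. -31.  -7. -50.  76.]
[-49.9 -18.3  57.8] [11.  -0.  36.5] [ 0.441 -0.119  0.219] [ -1.  -7. -32. -16. -47.  67.]
[-65.1 -27.9  79.3] [16.1 -0.2 55.5] [ 0.432 -0.11   0.194] [ -5.  -6. -33. -25. -44.  59.]
call
[-8.9  7.5 17.4] [ 5.1  0.1 19.2] [ 0.428 -0.102  0.174] [ -9.  -5. -34. -33. -41.  51.]
[-12.2  12.1  31.3] [10.4  0.2 38.7] [ 0.428 -0.099  0.16 ] [-14.  -4. -36. -42. -38.  43.]
[-9.6 15.6 41.8] [15.9  0.3 58.2] [ 0.431 -0.1    0.149] [-18.  -4. -37. -51. -35.  35.]
call
[ 8.8 -3.   7.1] [ 5.7 -0.3 19.7] [ 0.436 -0.107  0.141] [-23.  -3. -38. -60. -32.  26.]
[21.8 -9.4 11.3] [11.8 -1.  39.4] [ 0.441 -0.12   0.135] [-27.  -2. -40. -69. -29.  18.]
[ 39.4 -17.4  12.4] [18.2 -2.2 59.1] [ 0.444 -0.138  0.129] [-32.  -1. -41. -78. -26.  10.]
```

>>> {"fn": "move_arm", "kwargs": {
  "motion": [
    [[-10, -3, 11], [2, 0, 6], 1],
    [[-19, -6, 21], [4, 0, 12], 1],
    [[-28, -8.5, 31.5], [5.7, 0, 18], 1],
    [[-36, -12, 41], [7.5, 0, 24], 1],
    [[-43, -15, 50], [9.3, 0, 30], 1],
    [[-50, -18, 58], [11, 0, 36.5], 1],
    [[-56, -22, 66], [12.7, 0, 43], 1],
    [[-61, -25, 73], [14.4, 0, 49], 1],
    [[-65, -28, 79], [16, -0.2, 55.5], 1]
  ]
}}

```text
clock: 18.97
tool_pos: [0.4322, -0.1089, 0.1911]
orientation: [-153.2, -2.0, -51.7]
force: [0.2, -0.9, -0.8]
opening: 0.0007
gripper_force: 0.0
```

```bash
python3 - <<'E'
from tr import *
st(); q0=ctrl.get_obs()['joint_pos']; qe=np.array([-31.6,-1.3,-40.8,-77.5,-26.3,10.])
for s,t,p,q in rows(q0,qe,18)[2::3]: print(s.round(1),t.round(1),p.round(3),q.round(0))
E
```

```text
18.9667 [ 0.4322 -0.1089  0.1911] [-153.2   -2.   -51.7] [ -4.9  -5.7 -33.4 -24.5 -43.5  58.7] [ 0.2 -0.9 -0.8] 0.0007143118784758093 0.0
[-8.7  7.6 16.9] [ 5.1  0.1 19.2] [ 0.427 -0.102  0.172] [ -9.  -5. -35. -33. -41.  51.]
[-11.8  12.1  30.3] [10.4  0.2 38.6] [ 0.427 -0.098  0.158] [-14.  -4. -36. -42. -38.  42.]
[-9.  15.4 40.4] [15.9  0.2 58.1] [ 0.43  -0.1    0.147] [-18.  -3. -37. -51. -35.  34.]
[-0.6 19.4 47.2] [21.9  0.1 77.7] [ 0.435 -0.107  0.14 ] [-23.  -3. -38. -60. -32.  26.]
[12.6 25.7 50.9] [28.4 -0.3 97.2] [ 0.44  -0.12   0.134] [-27.  -2. -40. -69. -29.  18.]
[29.2 35.7 51.9] [ 35.7  -1.  116.6] [ 0.444 -0.138  0.129] [-32.  -1. -41. -78. -26.  10.]
```

It's tracking the planned path closely.

>>> {"fn": "move_arm", "kwargs": {
  "motion": [
    [[-3, 2.5, 6], [1.7, 0, 6.4], 1],
    [[-6, 5, 12], [3.4, 0, 12.8], 1],
    [[-9, 7.5, 17], [5.1, 0, 19.2], 1],
    [[-10, 9, 22], [6.8, 0, 25.7], 1],
    [[-11, 10.5, 26], [8.6, 0, 32.2], 1],
    [[-12, 12, 30], [10.4, 0, 38.6], 1],
    [[-11, 13, 34], [12.2, 0, 45], 1],
    [[-10, 14, 37.5], [14, 0, 51.5], 1],
    [[-9, 15.4, 40.5], [15.9, 0.2, 58], 1]
  ]
}}

```text
clock: 19.72
tool_pos: [0.4318, -0.1006, 0.1481]
orientation: [-148.6, 28.1, -103.2]
force: [-0.1, 0.3, -2.0]
opening: 0.0005
gripper_force: 0.0
```

```bash
python3 - <<'E'
from tr import *
st(); q0=ctrl.get_obs()['joint_pos']; qe=np.array([-31.6,-1.3,-40.8,-77.5,-26.3,10.])
for s,t,p,q in rows(q0,qe,9): print(s.round(1),t.round(1),p.round(3),q.round(0))
E
```

```text
19.7167 [ 0.4318 -0.1006  0.1481] [-148.6   28.1 -103.2] [-18.2  -3.4 -37.  -51.1 -34.9  34.5] [-0.1  0.3 -2. ] 0.000497226445368109 0.0
[ 2.6 -0.6  2.5] [ 1.9 -0.1  6.5] [ 0.433 -0.101  0.145] [-20.  -3. -37. -54. -34.  32.]
[ 5.5 -1.7  4.7] [ 3.8 -0.2 13.1] [ 0.434 -0.104  0.142] [-21.  -3. -38. -57. -33.  29.]
[ 8.9 -3.2  6.6] [ 5.8 -0.3 19.7] [ 0.436 -0.107  0.14 ] [-23.  -3. -38. -60. -32.  26.]
[12.7 -5.1  8.2] [ 7.7 -0.5 26.2] [ 0.438 -0.111  0.138] [-24.  -2. -39. -63. -31.  24.]
[17.  -7.4  9.4] [ 9.8 -0.7 32.8] [ 0.439 -0.115  0.136] [-26.  -2. -39. -66. -30.  21.]
[21.8 -9.9 10.3] [11.8 -1.  39.4] [ 0.441 -0.12   0.134] [-27.  -2. -40. -69. -29.  18.]
[ 27.1 -12.6  10.9] [13.9 -1.4 45.9] [ 0.442 -0.125  0.133] [-29.  -2. -40. -72. -28.  15.]
[ 32.9 -15.4  11.1] [16.1 -1.8 52.5] [ 0.443 -0.132  0.131] [-30.  -2. -40. -75. -27.  13.]
[ 39.2 -18.3  11. ] [18.3 -2.3 59. ] [ 0.444 -0.138  0.129] [-32.  -1. -41. -78. -26.  10.]
```

>>> {"fn": "move_arm", "kwargs": {
  "motion": [
    [[2.6, -0.6, 2.5], [1.9, 0, 6.5], 1],
    [[5.5, -1.7, 4.7], [3.8, -0.2, 13], 1],
    [[9, -3.2, 6.6], [5.8, -0.3, 19.7], 1],
    [[12.7, -5, 8.2], [7.7, -0.5, 26.2], 1],
    [[17, -7.4, 9.4], [9.8, -0.7, 32.8], 1],
    [[22, -10, 10.3], [11.8, -1, 39.4], 1],
    [[27, -12.6, 11], [13.9, -1.4, 46], 1],
    [[33, -15.4, 11], [16, -1.8, 52.5], 1],
    [[39, -18.3, 11], [18.3, -2.3, 59], 1],
    [[39, -18.3, 11], [18.3, -2.3, 59], 1]
  ]
}}

```text
clock: 20.55
tool_pos: [0.4444, -0.1392, 0.1296]
orientation: [-179.9, 49.9, -177.1]
force: [-1.4, 0.8, 0.2]
opening: 0.0
gripper_force: 0.0
```

```bash
python3 - <<'E'
from fk2 import *
st();rf(); o=ctrl.get_obs();Rc=R.from_euler('xyz',o['orientation'],degrees=True)
F=R.from_euler('z',2.9,degrees=True)
pw=F.apply([-.235,0,.046])+[*RK,0];print(pw)
print((Rc.inv().apply(pw-o['tool_pos'])*1e3).round(1),(Rc.inv()*Rt(182.9,-50)).as_rotvec(degrees=True).round(1))
print('fwd',Rt(182.9,-50).inv().apply(F.apply([1,0,0])).round(3),'down',Rt(182.9,-50).inv().apply([0,0,-1]).round(3))
print(ikn(pw,182.9,-50,o['joint_pos']))
t=np.radians(50);print('tip lead',19*np.sin(t)+9.5*np.cos(t),-19*np.cos(t)+9.5*np.sin(t),'low',-19*np.cos(t)-9.5*np.sin(t),'corner',-47*np.sin(t)+39*np.cos(t),'rear low',47*np.cos(t)-39*np.sin(t))
E
```

```text
20.55 [ 0.4444 -0.1392  0.1296] [-179.9   49.9 -177.1] [-31.5  -1.3 -40.8 -77.6 -26.2  10.1] [-1.4  0.8  0.2] 4.024151256691138e-05 0.0
rack frame TCP [-242.6   -0.9  129.6] [-179.9   49.9 -177.1] F [-1.4  0.8  0.2] M [-0.11  2.6  -0.02] 20.55 4.024151256691138e-05
[ 0.45190095 -0.13788934  0.046     ]
[59.   1.  59.6] [-0.1 -0.1  0. ]
fwd [-0.643 -0.     0.766] down [0.766 0.    0.643]
(array([ -49.1,   16.9,  -44.5, -100. ,  -37.8,   52. ]), 0.0)
tip lead 20.661326711282705 -4.935542374413956 low -19.49038679367454 corner -10.935372048816934 rear low 0.33528437362721064
```

>>> {"fn": "move_arm", "kwargs": {
  "motion": [
    [[8, 0, 8], [0, 0, 0], 1],
    [[16, 0, 16], [0, 0, 0], 1],
    [[24, 0.5, 24], [0, 0, 0], 1],
    [[32, 1, 32], [0, 0, 0], 1],
    [[40, 1, 40], [0, 0, 0], 1],
    [[47, 1, 47], [0, 0, 0], 1],
    [[53, 1, 53.5], [0, 0, 0], 1],
    [[57, 1, 57.5], [0, 0, 0], 1],
    [[59, 1, 59.6], [0, 0, 0], 1],
    [[59, 1, 59.6], [0, 0, 0], 1]
  ]
}}

```text
clock: 21.38
tool_pos: [0.4519, -0.138, 0.0452]
orientation: [-179.6, 49.8, -176.4]
force: [-1.0, 0.1, -0.3]
opening: 0.0007
gripper_force: 0.0
```

```bash
python3 - <<'E'
from h import *
st();rf()
E
```

```text
21.3833 [ 0.4519 -0.138   0.0452] [-179.6   49.8 -176.4] [-48.7  16.9 -44.4 -99.9 -37.5  52.1] [-1.   0.1 -0.3] 0.0006644398363995541 0.0
rack frame TCP [-2.35e+02 -1.00e-01  4.52e+01] [-179.6   49.8 -176.4] F [-1.   0.1 -0.3] M [-0.14  2.58  0.03] 21.3833 0.0006644398363995541
```

>>> {"fn": "move_arm", "kwargs": {
  "motion": [
    [[-3.2, 0, 3.8], [0, 0, 0], 1],
    [[-6.4, 0, 7.7], [0, 0, 0], 1],
    [[-9, 0, 10.7], [0, 0, 0], 1],
    [[-11, 0, 13], [0, 0, 0], 1],
    [[-13, 0, 15.3], [0, 0, 0], 1],
    [[-15, 0, 17.6], [0, 0, 0], 1],
    [[-16.7, 0, 20], [0, 0, 0], 1],
    [[-18.6, 0, 22.2], [0, 0, 0], 1],
    [[-20.6, 0, 24.5], [0, 0, 0], 1],
    [[-22.5, 0, 26.8], [0, 0, 0], 1]
  ]
}}

```text
clock: 22.22
tool_pos: [0.4859, -0.1356, 0.0449]
orientation: [-179.7, 49.7, -176.6]
force: [-7.6, -0.7, 4.5]
opening: 0.0005
gripper_force: 3.9
```

```bash
python3 - <<'E'
from h import *
rf()
E
```

```text
rack frame TCP [-200.9    0.6   44.9] [-179.7   49.7 -176.6] F [-7.6 -0.7  4.5] M [-0.23  2.91 -0.09] 22.2167 0.0004799192993682287
```

>>> {"fn": "move_arm", "kwargs": {
  "motion": [
    [[-2.6, 0, 3.1], [0, 0, 0], 1],
    [[-5.2, 0, 6.2], [0, 0, 0], 1],
    [[-7.8, 0, 9.2], [0, 0, 0], 1],
    [[-10.3, 0, 12.3], [0, 0, 0], 1],
    [[-12.9, 0, 15.3], [0, 0, 0], 1],
    [[-15.4, 0, 18.4], [0, 0, 0], 1],
    [[-18, 0, 21.5], [0, 0, 0], 1],
    [[-20.6, 0, 24.5], [0, 0, 0], 1]
  ]
}}

```text
clock: 22.88
tool_pos: [0.5179, -0.1338, 0.0451]
orientation: [-179.7, 49.8, -176.6]
force: [-9.3, -1.0, 7.7]
opening: 0.0005
gripper_force: 4.9
```

```bash
python3 - <<'E'
from h import *
rf()
E
```

```text
rack frame TCP [-168.9    0.7   45.1] [-179.7   49.8 -176.6] F [-9.3 -1.   7.7] M [-0.2   2.39 -0.  ] 22.8833 0.0005385109623407122
```

>>> {"fn": "move_arm", "kwargs": {
  "motion": [
    [[-3.4, 0, 2.4], [0, 0, 0], 1],
    [[-6, 0, 5.5], [0, 0, 0], 1],
    [[-8.6, 0, 8.6], [0, 0, 0], 1],
    [[-11, 0, 11.6], [0, 0, 0], 1],
    [[-13.7, 0, 14.7], [0, 0, 0], 1],
    [[-16.2, 0, 17.8], [0, 0, 0], 1],
    [[-18.8, 0, 20.9], [0, 0, 0], 1],
    [[-21.4, 0, 24], [0, 0, 0], 1]
  ]
}}

```text
clock: 23.55
tool_pos: [0.5501, -0.1322, 0.0459]
orientation: [-179.6, 49.7, -176.6]
force: [-3.8, 0.3, -1.2]
opening: 0.0003
gripper_force: 1.6
```

```bash
python3 - <<'E'
from h import *
rf()
E
```

```text
rack frame TCP [-136.7    0.7   45.9] [-179.6   49.7 -176.6] F [-3.8  0.3 -1.2] M [-0.16  3.5   0.04] 23.55 0.0002503574191342557
```

>>> {"fn": "move_arm", "kwargs": {
  "motion": [
    [[-2.6, 0, 3.1], [0, 0, 0], 1],
    [[-5.2, 0, 6.2], [0, 0, 0], 1],
    [[-7.8, 0, 9.2], [0, 0, 0], 1],
    [[-10.3, 0, 12.3], [0, 0, 0], 1],
    [[-12.9, 0, 15.3], [0, 0, 0], 1],
    [[-15.4, 0, 18.4], [0, 0, 0], 1],
    [[-17.4, 0, 20.7], [0, 0, 0], 1],
    [[-19, 0, 22.6], [0, 0, 0], 1]
  ]
}}

```text
clock: 24.22
tool_pos: [0.5807, -0.1309, 0.046]
orientation: [-179.6, 49.8, -176.6]
force: [-1.8, -0.2, -2.0]
opening: 0.0008
gripper_force: 1.3
```

```bash
python3 - <<'E'
from h import *
rf()
E
```

```text
rack frame TCP [-106.     0.5   46. ] [-179.6   49.8 -176.6] F [-1.8 -0.2 -2. ] M [-0.27  3.9  -0.06] 24.2167 0.000798822178183288
```

>>> {"fn": "move_arm", "kwargs": {
  "motion": [
    [[-1, 0, 1.2], [0, 0, 0], 1],
    [[-2, 0, 2.4], [0, 0, 0], 1],
    [[-3, 0, 3.6], [0, 0, 0], 1],
    [[-4, 0, 4.8], [0, 0, 0], 1],
    [[-4.8, 0, 5.7], [0, 0, 0], 1]
  ]
}}

```text
clock: 24.63
tool_pos: [0.5879, -0.1306, 0.0461]
orientation: [-179.6, 49.8, -176.6]
force: [-3.4, 0.7, -2.8]
opening: 0.0003
gripper_force: 1.3
```

>>> {"fn": "move_arm", "kwargs": {
  "motion": [
    [[-0.6, 0, 0.8], [0, 0, 0], 1],
    [[-1.2, 0, 1.5], [0, 0, 0], 1],
    [[-1.6, 0, 1.9], [0, 0, 0], 1]
  ]
}}

```text
clock: 24.88
tool_pos: [0.5904, -0.1305, 0.0461]
orientation: [-179.6, 49.8, -176.6]
force: [-2.5, -0.1, -2.3]
opening: 0.0004
gripper_force: 1.3
```

```bash
cat > insp.py <<'E'
from h import *
rf()
a=snap('top')['color']; b=snap('scene')['color']
cv2.imwrite('pics/last_top.png',a);cv2.imwrite('pics/last_scene.png',b)
E
python3 insp.py
```

```text
rack frame TCP [-96.3   0.4  46.1] [-179.6   49.8 -176.6] F [-2.5 -0.1 -2.3] M [-0.21  3.89 -0.05] 24.8833 0.0004305247300558234
```

>>> {"fn": "move_arm", "kwargs": {
  "motion": [
    [[-0.6, 0, 0.8], [0, 0, 0], 1],
    [[-1.3, 0, 1.5], [0, 0, 0], 1],
    [[-1.3, 0, 1.5], [0, 0, 0], 1]
  ]
}}

```text
clock: 25.23
tool_pos: [0.5925, -0.1303, 0.0462]
orientation: [-179.6, 49.8, -176.6]
force: [-2.7, -0.8, -2.0]
opening: 0.0003
gripper_force: 1.1
```

>>> {"fn": "move_arm", "kwargs": {
  "motion": [
    [[-0.6, 0, 0.8], [0, 0, 0], 1],
    [[-0.6, 0, 0.8], [0, 0, 0], 1]
  ]
}}

```text
clock: 25.4
tool_pos: [0.5934, -0.1303, 0.0461]
orientation: [-179.6, 49.8, -176.6]
force: [-1.9, -0.2, -1.8]
opening: 0.0003
gripper_force: 1.5
```

```bash
python3 insp.py
```

```text
rack frame TCP [-93.3   0.5  46.1] [-179.6   49.8 -176.6] F [-1.9 -0.2 -1.8] M [-0.25  3.65 -0.05] 25.4 0.0002628510223005754
```

>>> {"fn": "move_arm", "kwargs": {
  "motion": [
    [[-0.6, 0, 0.8], [0, 0, 0], 1],
    [[-0.6, 0, 0.8], [0, 0, 0], 1]
  ]
}}

```text
clock: 25.67
tool_pos: [0.5944, -0.1302, 0.0461]
orientation: [-179.6, 49.8, -176.6]
force: [-2.5, -0.2, -0.6]
opening: 0.0007
gripper_force: 1.6
```

>>> {"fn": "move_arm", "kwargs": {
  "motion": [
    [[-0.6, 0, 0.8], [0, 0, 0], 1],
    [[-0.6, 0, 0.8], [0, 0, 0], 1]
  ]
}}

```text
clock: 25.83
tool_pos: [0.5954, -0.1301, 0.0461]
orientation: [-179.6, 49.8, -176.6]
force: [-2.5, -0.9, -0.7]
opening: 0.0004
gripper_force: 1.7
```

>>> {"fn": "move_arm", "kwargs": {
  "motion": [
    [[-0.6, 0, 0.8], [0, 0, 0], 1],
    [[-0.6, 0, 0.8], [0, 0, 0], 1]
  ]
}}

```text
clock: 26.0
tool_pos: [0.5961, -0.1301, 0.0459]
orientation: [-179.6, 49.8, -176.6]
force: [-5.9, -1.4, 2.2]
opening: 0.0007
gripper_force: 3.1
```

```bash
python3 insp.py
```

```text
rack frame TCP [-90.6   0.5  45.9] [-179.6   49.8 -176.6] F [-5.9 -1.4  2.2] M [-0.29  3.66 -0.12] 26.0 0.0006903603321194911
```

>>> {"fn": "move_arm", "kwargs": {
  "motion": [
    [[0.6, 0, -0.8], [0, 0, 0], 1],
    [[2, 0, -2.3], [0, 0, 0], 1],
    [[5, 0, -6], [0, 0, 0], 1],
    [[10, 0, -12], [0, 0, 0], 1],
    [[16, 0, -19], [0, 0, 0], 1],
    [[22, 0, -26], [0, 0, 0], 1],
    [[30, 0, -36], [0, 0, 0], 1],
    [[40, 0, -48], [0, 0, 0], 1]
  ]
}}

```text
clock: 26.77
tool_pos: [0.5329, -0.1335, 0.0465]
orientation: [-179.6, 49.8, -176.6]
force: [-1.0, 0.3, -0.4]
opening: 0.0006
gripper_force: 0.0
```

```bash
python3 insp.py && python3 - <<'E'
from h import *
b=cv2.imread('pics/last_scene.png')[195:295,190:350]; a=cv2.imread('pics/last_top.png')[95:190,225:375]
f=lambda c,k:cv2.resize(c,None,fx=k,fy=k,interpolation=cv2.INTER_CUBIC)
B=f(b,4.0); B=f(b,3.1);A=f(a,3.1); C=np.zeros((600,800,3),np.uint8)
B=f(b,4);B=cv2.convertScaleAbs(B,alpha=1.6,beta=10);A=cv2.convertScaleAbs(f(a,2.05),alpha=1.6,beta=10)
C[:400,:640]=B;C[405:405+A.shape[0],:A.shape[1]]=A
cv2.imwrite('pics/m2.png',C)
E
```

```text
rack frame TCP [-153.9    0.3   46.5] [-179.6   49.8 -176.6] F [-1.   0.3 -0.4] M [-0.2   2.58 -0.01] 26.7667 0.0005847669154611622
```

View pics/m2.png

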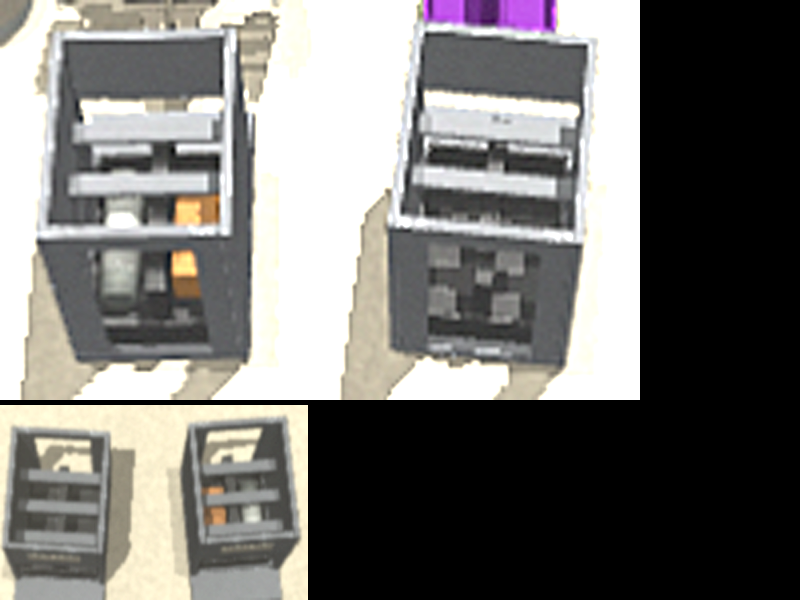

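The tray is inside the left-hand rack in this scene crop, with the torch at (120,275) and carton at (188,275) still in it. Its end wall sits like the one in the full rack. I'll confirm it's home by gently feeling for the back stop.

>>> {"fn": "move_arm", "kwargs": {
  "motion": [
    [[-6, 0, 7], [0, 0, 0], 1],
    [[-13, 0, 15.5], [0, 0, 0], 1],
    [[-20, 0, 24], [0, 0, 0], 1],
    [[-27, 0, 32], [0, 0, 0], 1],
    [[-33, 0, 39.4], [0, 0, 0], 1],
    [[-37, 0, 44], [0, 0, 0], 1],
    [[-39, 0, 46.5], [0, 0, 0], 1],
    [[-40, 0, 47.7], [0, 0, 0], 1],
    [[-40, 0, 47.7], [0, 0, 0], 1]
  ]
}}

```text
clock: 27.62
tool_pos: [0.5957, -0.1297, 0.0458]
orientation: [-179.6, 49.8, -176.5]
force: [-2.8, -1.5, 2.5]
opening: 0.0004
gripper_force: 1.2
```

>>> {"fn": "move_arm", "kwargs": {
  "motion": [
    [[-0.6, 0, 0.8], [0, 0, 0], 1],
    [[-0.6, 0, 0.8], [0, 0, 0], 1]
  ]
}}

```text
clock: 27.78
tool_pos: [0.596, -0.1297, 0.0457]
orientation: [-179.7, 49.7, -176.6]
force: [-6.1, 0.8, 4.3]
opening: 0.0
gripper_force: 3.2
```

```bash
python3 insp.py
```

```text
rack frame TCP [-90.6   0.9  45.7] [-179.7   49.7 -176.6] F [-6.1  0.8  4.3] M [-0.07  2.68  0.14] 27.7833 3.060992621733462e-05
```

>>> {"fn": "move_arm", "kwargs": {
  "motion": [
    [[-0.6, 0, 0.8], [0, 0, 0], 1],
    [[-0.6, 0, 0.8], [0, 0, 0], 1],
    [[-0.6, 0, 0.8], [0, 0, 0], 1]
  ]
}}

```text
clock: 28.13
tool_pos: [0.5963, -0.1296, 0.0456]
orientation: [-179.6, 49.7, -176.6]
force: [-11.0, -0.7, 8.2]
opening: 0.0004
gripper_force: 5.4
```

```bash
python3 insp.py
```

```text
rack frame TCP [-90.3   0.9  45.6] [-179.6   49.7 -176.6] F [-11.   -0.7   8.2] M [-0.06  2.73  0.05] 28.1333 0.0003866033285360978
```

>>> {"fn": "move_arm", "kwargs": {
  "motion": [
    [[0.6, 0, -0.8], [0, 0, 0], 1],
    [[2, 0, -2.3], [0, 0, 0], 1],
    [[6, 0, -7], [0, 0, 0], 1],
    [[14, 0, -16.7], [0, 0, 0], 1],
    [[24, 0, -28.6], [0, 0, 0], 1],
    [[36, 0, -43], [0, 0, 0], 1],
    [[50, 0, -60], [0, 0, 0], 1],
    [[64, 0, -76], [0, 0, 0], 1],
    [[78, 0, -93], [0, 0, 0], 1]
  ]
}}

```text
clock: 28.98
tool_pos: [0.4752, -0.1363, 0.0464]
orientation: [-179.6, 49.8, -176.6]
force: [0.7, -0.4, -0.1]
opening: 0.0007
gripper_force: 0.0
```

```bash
python3 insp.py && python3 - <<'E'
from h import *
g=cv2.cvtColor(cv2.imread('pics/last_scene.png'),cv2.COLOR_BGR2GRAY).astype(np.float32)
xs=np.arange(.055,.105,.003); print((xs*1e3).astype(int))
for nm,c,psi in(('mine',[.6866,-.126,0],2.9),('full',[.6786,.1228,0],-3.64)):
  for y in (-.02,-.01,0,.01,.02):
    P=R.from_euler('z',psi,degrees=True).apply(np.c_[xs,0*xs+y,0*xs+.047])+c
    uv=proj('scene',P).astype(np.float32); print(nm,y,cv2.remap(g,uv[:,0],uv[:,1],1).ravel().astype(int))
xs=np.arange(-.1,-.045,.003); print((xs*1e3).astype(int))
for nm,c,psi in(('mine',[.6866,-.126,0],2.9),('full',[.6786,.1228,0],-3.64)):
  for y in (-.04,-.03,-.02,.02,.03,.04):
    P=R.from_euler('z',psi,degrees=True).apply(np.c_[xs,0*xs+y,0*xs+.047])+c
    uv=proj('scene',P).astype(np.float32); print(nm,y,cv2.remap(g,uv[:,0],uv[:,1],1).ravel().astype(int))
E
```

```text
rack frame TCP [-211.7    0.4   46.4] [-179.6   49.8 -176.6] F [ 0.7 -0.4 -0.1] M [-0.22  2.65 -0.1 ] 28.9833 0.0006740324732975555
[ 55  58  61  64  67  70  73  76  79  82  85  88  91  94  97 100 103]
mine -0.02 [52 47 43 36 43 63 78 84 52 27 32 28 24 55 79 73 56]
mine -0.01 [41 38 34 33 33 33 38 47 36 30 29 28 26 46 71 73 58]
mine 0 [28 30 31 31 29 28 31 48 38 31 31 30 30 49 71 73 57]
mine 0.01 [30 28 27 30 32 33 39 62 49 31 28 29 29 52 76 72 53]
mine 0.02 [48 36 31 42 64 75 74 67 46 31 30 29 33 54 77 74 53]
full -0.02 [ 61  57  63  67  65  78  74  44  27  30  29  36  64  78 101  91  62]
full -0.01 [37 34 34 33 35 46 44 31 31 32 27 35 59 76 78 66 50]
full 0 [ 30  31  30  29  30  37  40  34  31  31  29  28  53  72 100 107  74]
full 0.01 [ 70  71  77  77  72  77  75  51  27  29  31  32  64  72 115 109  64]
full 0.02 [79 72 71 72 70 88 79 39 27 29 28 35 54 73 78 89 65]
[-100  -97  -94  -91  -88  -84  -81  -78  -75  -72  -69  -66  -63  -60
  -57  -54  -51  -48  -45]
mine -0.04 [130 128 128 129 127 114  85 102 124 121  88  45  28  22  45  85 125 136
 131]
mine -0.03 [131 128 128 130 129
[... 252 characters left out ...]
 128 129 131 132 118  88 101 138 123  75  34  26  28  29  46  95 128
 137]
mine 0.04 [ 89  74  70  71  68  53  63  99 139 126  73  30  17  19  19  33  56  66
  67]
full -0.04 [131 131 133 133 127 102  89 120 107  53  22  27  30  27  40  85 143 135
 134]
full -0.03 [131 132 133 135 130 109  76 133  93  47  25  28  29  24  43  84 125 137
 134]
full -0.02 [130 129 131 134 127  99  90 123 115  66  37  28  29  25  29  68 114 138
 133]
full 0.02 [130 129 129 132 127 103  87  98 109  68  36  25  29  29  29  70 117 136
 132]
full 0.03 [129 128 130 131 129 105  91 106 118  65  26  26  30  28  29  59 111 130
 134]
full 0.04 [130 130 131 132 130 116  77 113 104  57  26  28  29  28  35  61 105 136
 134]
```

Both tray ends line up with the full rack's tray to about 1–2 mm, the tray is against the back stop, and the tool is clear. Last, a check that the bystanders haven't moved, then I hand in.

```bash
python3 - <<'E'
from h import *
a=cv2.imread('pics/scene0.png'); b=cv2.resize(cv2.imread('pics/last_scene.png'),(784,588),interpolation=cv2.INTER_CUBIC)
for n,(x0,y0,x1,y1) in dict(paint=(225,225,285,295),spray=(195,290,250,370),tape=(505,335,575,400),yellow=(550,230,635,305),green=(480,205,530,245),purple=(405,220,465,285)).items():
    t=a[y0:y1,x0:x1]; s=cv2.matchTemplate(b[y0-20:y1+20,x0-20:x1+20],t,cv2.TM_CCOEFF_NORMED); _,m,_,l=cv2.minMaxLoc(s); print(n,round(m,3),l[0]-20,l[1]-20)
E
```

```text
paint 0.796 0 0
spray 1.0 0 0
tape 1.0 0 0
yellow 1.0 0 0
green 0.947 0 0
purple 0.994 0 0
```

```bash
python3 -c "
from h import *
print(ctrl.close_job())"
```

```text
the job is handed in; nothing more can be done
None
```

The tray is in the empty bay with the carton and torch still in it, resting against the back stop and, by the camera comparison with the tray in the other rack, flat behind the threshold; the paint can, spray can and tape roll have not moved, and I handed the job in at about 29 s.

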